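Draw a control unit's carrier plate into line with a tapered drift and fit its screw

ROBOT

A 6-joint arm with a two-finger parallel gripper is mounted at the origin on the work surface. World frame = base frame: x ahead of the robot, y to its left, z up, the work surface at z = 0. Lengths are in m, angles in rad, forces in N, time in s.
With the tool pointing down it reaches from about 0.35 to 0.725 m from the base axis. Payload 6 kg.
Tool frame: the origin (TCP) lies midway between the tips of the shut fingers; the grasp point (between the pads) lies 19 mm behind it; y points along the fingers, x is the direction in which the jaws open and shut, and the axes are right-handed (so a half turn about y gives the same grasp; the last joint's range is limited). The gripper opens to 85 mm and grips with 20 to 120 N. Pads are 22 mm wide; open, the fingers measure 114 mm over their backs; the gripper's body (76 mm by 85 mm) begins 54 mm behind the grasp point. The pads swing forward as they close: fully open they stand 13 mm farther back than shut.
Start: joints at [1.677, 0.04, 0.085, 0, -1.615, -0.334], TCP at [0.135, 0.584, 0.231] pointing down, gripper open.
Joint ranges: [-2.56, 2.56], [-1.29, 2.01], [-1.08, 1.49], [-3.29, 1.98], [-2.81, -0.18], [-2.99, 2.99]. Speed limits (rad/s): [2.57, 2.57, 3.01, 3.14, 3.14, 3.14].

INTERFACE

Orientations are given as a unit quaternion [x, y, z, w].
In Python, from bench import ctrl, read_camera, calibration gives the robot as it stands.
- The arm moves only by the tool carry_out, never from a script. Its argument "moves" is a list of rows, each a list of 3 entries, a list of its own where there are three numbers: the shift along the tool's x, y, z in cm, then the turn about the tool's y in degrees, then the finger opening in cm, from 0 to 8.54. In form: [[[x, y, z], twist, fingers], ...]. A call has 1 to 5 rows; each row is the pose to reach, as a shift and turn from the pose commanded when the call began, along the tool's axes at that moment; what a row does not reach only later rows make up. A row lasts 1/8 s, in which the tool goes at most 62.5 mm and 10.7 degrees, less where a joint would pass 70% of its speed; a pose out of reach is approached as far as the arm can. A call with a gripper value outside its range is refused whole. The fingers move at their own pace and stop on an object; the grip force is fixed at half the most. Time passes only in rows, so rows that repeat a pose let the fingers close. It gives the time, the measured TCP pose, the force and the opening at its end, in the units of the state.
- ctrl.state(): the state, without advancing time (a new reading comes with each control period).
- read_camera(name): name is "side" or "top"; returns the picture (400x640x3 uint8, red, green, blue); there is no depth.
- calibration(name): a dict with "K" (3x3 intrinsics, pixels), "origin" and "attitude" of the camera in the world. Camera axes: x right, y down, z forward; pixel columns grow to the right and rows downward; lengths in m; the calibration is good to about 2 mm. A picture is of the moment at which its call begins. calibration takes no time and is no camera call.
- ctrl.finish_job(): hands the job in, once; it reports no verdict.
The state is a dict: "t": time; "joint_pos": joint angles; "joint_vel": joint speeds; "joint_torque": joint torques, N m; "ee_pos": TCP position; "tool_rot": TCP orientation; "contact_force": force on the tool from outside, world axes, zero at the start; "ft_torque": the same for the moment, N m; "finger_gap": opening from 0.0 (shut) to 1.0 (fully open).
Only numpy, scipy, OpenCV 4.12 (cv2) and the standard library are available. Lean on these libraries where they do the work, as an engineer would, in place of code of your own. Each camera call takes 0.05 s, during which the arm holds its last target.

TASK

The carrier plate of the control unit hangs on one screw, so its other two holes stand a few millimetres out of line with the holes of the angle bracket in the vise. Take the tapered drift from the punch rack, find the end holes with its point and push it down until its shoulder sits on the plate, letting it find its own centre without forcing it, so that it draws the plate into line; do not shove the plate over by hand. Leave the drift standing there, put the cap screw from the rack fully home in the middle hole, and leave the two other punches alone.

Things in the scene. Friction and masses are not known exactly. Their poses are not given: they have to be found in the camera images.
- drift: Shouldered taper drift, bright steel, 127 long, hanging upright in one of the three large holes of the punch rack; the thickest grip of the three tools there. Origin at its point, z up along the tool. Point 5 mm dia, straight taper to 13.4 mm dia at z = 46, parallel 13.4 mm dia from 46 to 70, collar 21 mm dia from 70 to 76, round grip 18 mm dia from 76 to 124, chamfered top at 127. 0.14 to 0.21 kg. 10 to 20 N push it home; over 50 N is forcing
- drift_shoulder (a point): Middle of the underside of the drift's collar (the face that sits on the plate), 70 above its point
- vise: Dark iron bench vise, fixed, 100 mm jaws, jaw tops 145 above the bench. Origin on the bench under the jaw gap; x along the screw away from the handle, y along the jaws. In its jaws stands a steel angle bracket, firmly clamped: top flange 220 along y, 50 wide, 6 thick, upper face 185 above the bench. The bracket was clamped by eye and may sit up to 25 off centre along y
- carrier (a joint): Swing of the carrier plate on the bracket, rad: 0 with all holes in line, 0.023 to 0.035 at the start; positive turns it counter-clockwise from above. Plate arm 40 wide, 220 long along the flange (ends 20 past the end hole), 6 thick, on top of the flange. Pivot screw 180 from the end hole, towards vise +y (head 18 tall). Dry friction, 1.5 N m (8 N at the end hole), no spring. The control unit (92 by 80 by 27) is on its +x side by the pivot
- end_hole (a point): On the plate's upper face (191 above the bench), where the bracket's end hole would be with the bracket centred in the jaws; the true hole lies up to 25 from here either way along vise y, and none along x. Holes 14 mm dia through the 6 plate and through the 6 flange under it; at the start the plate's hole is 4 to 6.5 from the bracket's, towards vise +x. Free below for 90
- mid_hole (a point): The same for the middle holes, 12 mm dia, 70 from the end holes towards vise +y: on the plate's upper face, shifted with the bracket by the same amount as the end hole. In line when the end holes are. Free below for 30
- cap_screw: Dark socket-head cap screw, hanging head up in the rack's end hole. Origin at the middle of its foot, z up; shank 10 mm dia and 35 long with a chamfered foot, round head 16 mm dia and 10 tall from z = 35 to 45. 40 g
- screw_seat (a point): Middle of the underside of the cap screw's head, 35 above its foot
- rack: Wooden punch rack, fixed: a strip 260 long (its y) and 56 wide, upper face 100 above the bench. Origin on the bench under its middle. Three holes 14.5 mm dia at y = -105, -45 and 15 hold the punches in any order, a 12 mm hole at y = 90 the cap screw
- pin_punch: Straight pin punch hanging in the rack, grip 12 mm dia, top 144 above the bench; thin parallel 5 mm point below. Origin at its point. To be left alone
- cold_chisel: Flat cold chisel hanging in the rack, grip 14 mm dia with a mushroomed head, top 139 above the bench. Origin at its edge. To be left alone
Things that resemble listed ones, but are neither listed nor needed, are in the scene too. What is shaped like the drift but blue or green is not meant.

How it is judged:
By the outcome, as a careful person would: the job done as asked, in the order asked, and still so for the second after the job is handed in, with the robot touching nothing.
It also fails if it takes over 72 s, if anything falls off the work surface, if the arm or the gripper's body presses on something with over 40 N, if the wrist force passes 120 N, or if a joint passes its speed limit or range.

## Working session

There is one attempt and no reset: what is moved stays moved. The work goes in short steps, Python scripts to look and compute and a tool call to move; the robot and the scene stay as the last step left them, time stands still between calls to the robot, and variables do not carry over. Pictures are saved under pics/ and viewed, and the job is handed in when it is done.

Besides the shell and the picture viewer there is one more tool, called after "Call:" by a JSON object that holds its "op" and its "data". carry_out: Moves the arm, as the interface text tells. Its arguments: {"type":"object","properties":{"moves":{"type":"array","items":{"type":"array"}}},"required":["moves"]}

```bash
ls; mkdir -p pics; python3 - <<'E'
from bench import ctrl, read_camera, calibration
import cv2
s=ctrl.state(); print(s)
for n in("side","top"):
    c=calibration(n); print(n,c)
    cv2.imwrite(f"pics/{n}0.png",read_camera(n)[:,:,::-1])
E
```

```text
pics
{'t': 0.0, 'joint_pos': array([ 1.67670319e+00,  4.07858315e-02,  8.38316223e-02, -4.73431843e-04,
       -1.61554240e+00, -3.33697730e-01]), 'joint_vel': array([ 8.65337512e-04,  3.22408393e-04, -2.51216360e-04,  5.10726789e-05,
       -1.79372395e-04, -4.10501848e-04]), 'joint_torque': array([-7.96594850e-05, -3.68202066e+01,  3.47408867e+01,  6.93263412e+00,
       -5.48808603e-03,  1.57131115e-05]), 'ee_pos': array([0.13534021, 0.58418913, 0.23030315]), 'tool_rot': array([ 0.44040471, -0.55316244,  0.55399826, -0.43947802]), 'contact_force': array([-0.2542051 , -0.65038293, -0.0813539 ]), 'ft_torque': array([ 0.037409  , -0.02621225, -0.02636214]), 'finger_gap': 0.9976209219742861}
side {'K': array([[390.88454699,   0.        , 313.01796241],
       [  0.        , 390.88454699, 196.97848476],
       [  0.        ,   0.        ,   1.        ]]), 'origin': array([-0.02437342, -0.56736153,  0.68743204]), 'attitude': array([ 0.81994441, -0.3489408 ,  0.16862117, -0.42130556])}
top {'K': array([[405.74203946,   0.        , 317.00000106],
       [  0.        , 405.74203946, 198.68780555],
       [  0.        ,   0.        ,   1.        ]]), 'origin': array([ 0.40141059, -0.01816383,  1.02395427]), 'attitude': array([-0.69958183,  0.71214148, -0.03516532,  0.04693799])}
```

View pics/side0.png

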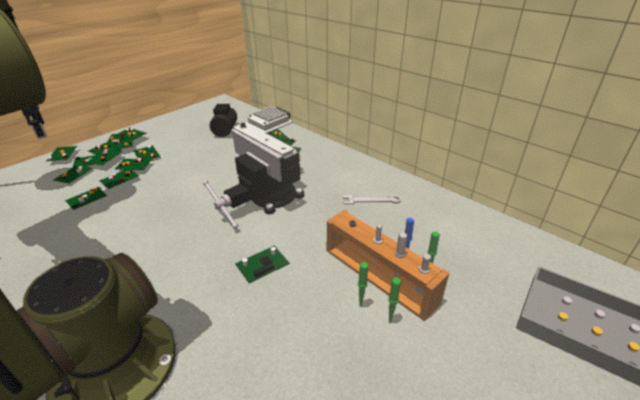

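View pics/top0.png

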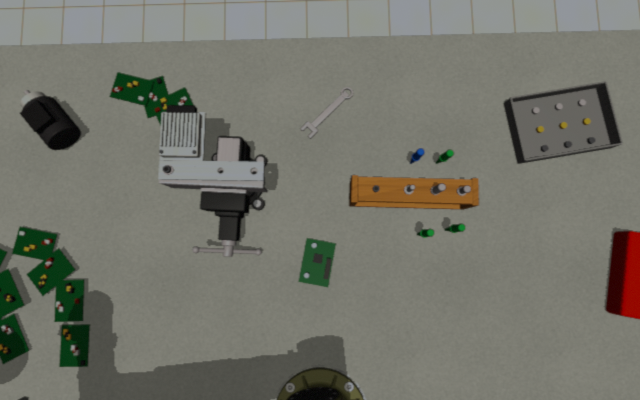

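```bash
cat > h.py <<'E'
import numpy as np, cv2
from scipy.spatial.transform import Rotation as R
from bench import ctrl, read_camera, calibration
def cam(n):
    c=calibration(n); return c["K"],c["origin"],R.from_quat(c["attitude"]).as_matrix()
def proj(n,p):
    K,o,A=cam(n); q=(np.atleast_2d(p)-o)@A; q=q@K.T; return q[:,:2]/q[:,2:]
def ray(n,px):
    K,o,A=cam(n); px=np.atleast_2d(px).astype(float)
    d=np.c_[px,np.ones(len(px))]@np.linalg.inv(K).T@A.T; return o,d
def onz(n,px,z):
    o,d=ray(n,px); return o+d*((z-o[2])/d[:,2])[:,None]
def two(ps,pt):
    o1,d1=ray("side",ps);o2,d2=ray("top",pt);d1=d1[0]/np.linalg.norm(d1[0]);d2=d2[0]/np.linalg.norm(d2[0])
    M=np.c_[d1,-d2];t=np.linalg.lstsq(M,o2-o1,rcond=None)[0]
    a=o1+t[0]*d1;b=o2+t[1]*d2;return (a+b)/2,np.linalg.norm(a-b)
def crop(n,x0,y0,x1,y1,f,name,img=None):
    im=read_camera(n) if img is None else img
    cv2.imwrite(f"pics/{name}.png",cv2.resize(im[y0:y1,x0:x1,::-1],None,fx=f,fy=f,interpolation=cv2.INTER_CUBIC)); return im
def tool():
    s=ctrl.state(); return s["ee_pos"],R.from_quat(s["tool_rot"]).as_matrix(),s
E
python3 - <<'E'
from h import *
p,M,s=tool(); print(M.round(4),p)
for n in("side","top"):
    im=cv2.imread(f"pics/{n}0.png")[:,:,::-1]
    np.save(f"pics/{n}0.npy",im)
    if n=="top":
        crop(n,335,140,495,245,5,"t_rack",im); crop(n,150,95,280,215,5,"t_vise",im)
    else:
        crop(n,310,190,460,330,4,"s_rack",im); crop(n,195,95,315,235,4,"s_vise",im)
print(onz("top",[[355,190],[475,190],[170,170],[255,170]],0.1))
E
```

```text
[[-2.259e-01 -2.000e-04  9.742e-01]
 [-9.742e-01 -1.600e-03 -2.259e-01]
 [ 1.600e-03 -1.000e+00  1.000e-04]] [0.13538293 0.58422055 0.23038371]
[[ 0.52781073 -0.09120119  0.1       ]
 [ 0.52255678 -0.36468201  0.1       ]
 [ 0.58302629  0.33729434  0.1       ]
 [ 0.579039    0.13895279  0.1       ]]
```

```bash
sleep 0
```

```text
(no output)
```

View pics/t_rack.png

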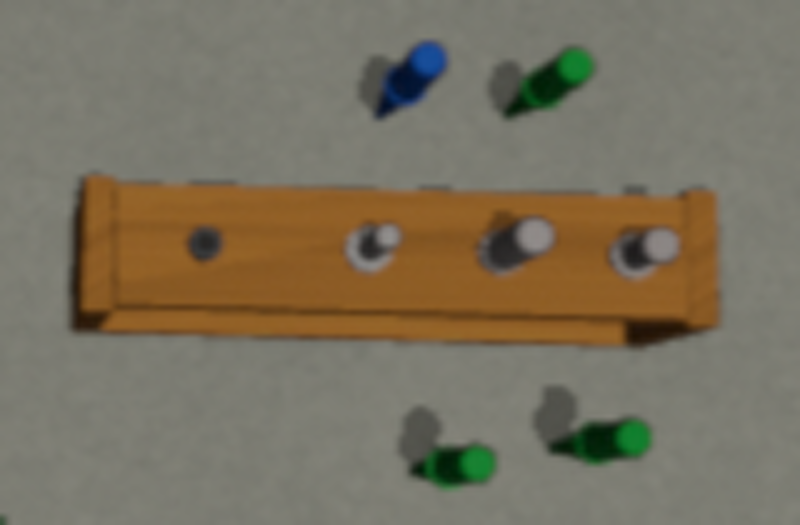

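View pics/s_rack.png

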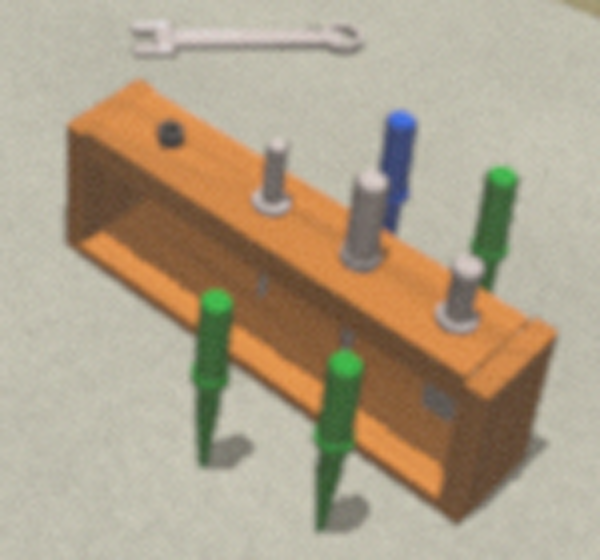

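View pics/t_vise.png

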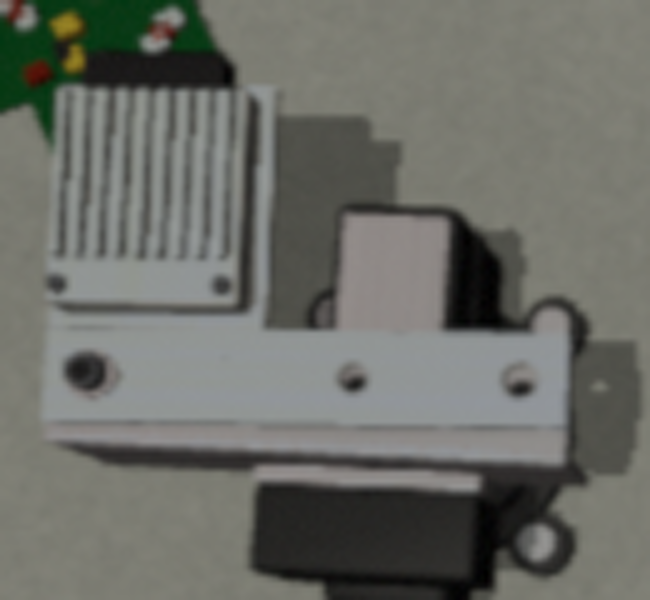

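View pics/s_vise.png

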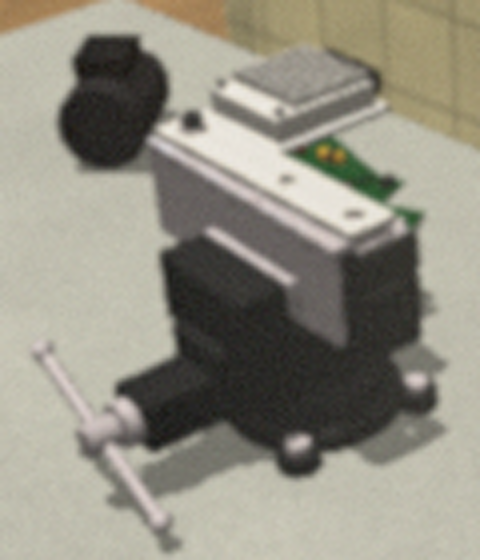

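Candidates for the drift (top-view pixels): in the rack, the pin punch at ~(412,187), the thick tall one at ~(442,187) and the chisel at ~(467,189). There are also blue and green look-alikes at (420,152), (450,153), (430,232) and (461,228). I choose (442,187): bright steel, thickest and tallest. I'll check its height and get the measurements next.

```bash
python3 - <<'E'
from h import *
t=np.load("pics/top0.npy");s=np.load("pics/side0.npy")
def blobs(im,x0,y0,x1,y1,thr,sat=40,amin=4,dark=False):
    c=im[y0:y1,x0:x1].astype(int); f=6
    c=cv2.resize(c.astype(np.uint8),None,fx=f,fy=f,interpolation=cv2.INTER_CUBIC).astype(int)
    m=((c.max(2)<thr) if dark else ((c.min(2)>thr)&(c.max(2)-c.min(2)<sat))).astype(np.uint8)
    n,l,st,ce=cv2.connectedComponentsWithStats(m)
    out=[]
    for i in range(1,n):
        if st[i,4]>amin*f*f: out.append((((ce[i]+.5)/f-.5+[x0,y0]).round(2),st[i,4]/f/f,(st[i,2:4]/f).round(1)))
    return out
for th in(110,125,140): print("top rack",th,*blobs(t,400,175,480,200,th),sep="\n ")
for th in(125,145): print("side rack",th,*blobs(s,370,218,440,280,th),sep="\n ")
print("screw top",*blobs(t,365,180,385,197,80,dark=True))
print("screw side",*blobs(s,340,212,362,232,75,dark=True))
for th in (70,100,120): print("holes top",th,*blobs(t,210,160,262,178,th,dark=True))
print("pivot",*blobs(t,160,162,182,178,80,dark=True))
E
```

```text
top rack
 110
 (array([443.27, 175.86]), np.float64(191.11111111111111), array([80., 10.]))
 (array([441.68, 186.66]), np.float64(29.86111111111111), array([6.3, 6. ]))
 (array([412.21, 186.7 ]), np.float64(11.277777777777779), array([3.7, 3.7]))
 (array([466.93, 188.51]), np.float64(25.833333333333332), array([5.8, 5.5]))
 (array([407.18, 191.01]), np.float64(17.88888888888889), array([8.2, 6.8]))
 (array([461.03, 193.88]), np.float64(4.166666666666667), array([5.8, 2.3]))
top rack
 125
 (array([441.67, 186.63]), np.float64(21.38888888888889), array([5.2, 5.2]))
 (array([412.25, 186.72]), np.float64(7.111111111111111), array([2.8, 3. ]))
 (array([466.95, 188.47]), np.float64(16.47222222222222), array([4.5, 4.7]))
 (array([407.23, 191.8 ]), np.float64(5.888888888888889), array([6., 4.]))
top rack
 140
side rack
 125
 (array([390.5 , 226.24]), np.float64(578.1666666666666), array([37.7, 23.5]))
 (array([423.18, 234.75]), np.float64(811.4444444444445), array([31.2, 41.8]))
 (array([437.34, 255.12]), np.float64(98.3888888888889), array([ 6.7, 30.5]))
 (array([377.16, 240.77]), np.float6
[... 873 characters left out ...]
 top 100 (array([212.88, 159.95]), np.float64(6.138888888888889), array([7., 1.])) (array([247.4 , 160.23]), np.float64(25.944444444444443), array([18.2,  1.7])) (array([220.26, 171.24]), np.float64(12.861111111111112), array([5. , 3.3])) (array([253.55, 172.25]), np.float64(13.055555555555555), array([5.3, 3.2]))
holes top 120 (array([213.12, 160.1 ]), np.float64(8.86111111111111), array([7.5, 1.3])) (array([247.53, 160.4 ]), np.float64(34.0), array([19.3,  2. ])) (array([219.89, 170.56]), np.float64(25.13888888888889), array([6., 6.])) (array([253.04, 171.57]), np.float64(24.722222222222225), array([6.7, 6.5]))
pivot (array([166.87, 168.89]), np.float64(44.19444444444445), array([8., 7.]))
```

```bash
python3 - <<'E'
from h import *
print("drift two-view",two((401.9+.5,234.6),(441.67,186.65)))
d=onz("top",[441.67,186.65],.157)[0]; c=onz("top",[466.94,188.49],.139)[0]; p=onz("top",[412.23,186.7],.144)[0]
sc=onz("top",[375.45,188.31],.110)[0]
print("drift",d,"chisel",c,"pin",p,"screw",sc)
print(np.linalg.norm(d-c),np.linalg.norm(p-d),np.linalg.norm(sc-d))
a=np.degrees(np.arctan2((sc-c)[0],(sc-c)[1])); print("rack y tilt toward +x deg",a)
e=onz("top",[253.04,171.5],.191)[0];m=onz("top",[219.89,170.5],.191)[0];v=onz("top",[166.87,168.89],.209)[0]
print("end",e,"mid",m,"piv",v,np.linalg.norm((m-e)[:2]),np.linalg.norm((v-e)[:2]))
print("plate dir deg from y",np.degrees(np.arctan2(-(v-e)[0],(v-e)[1])))
print("decoys",onz("top",[[420,150.5],[450,153],[430,232],[461,228]],.127))
print("unit/other high", onz("top",[[165,112],[200,112]],.22))
P,M,s=tool()
g=[d[0],d[1],.30]
print("shift cm", M.T@(np.array(g)-P)*100)
E
```

```text
drift two-view (array([ 0.52355937, -0.27276267,  0.15525111]), np.float64(0.001107725930251287))
drift [ 0.52370121 -0.27267994  0.157     ] chisel [ 0.52111128 -0.33274565  0.139     ] pin [ 0.52666177 -0.21259898  0.144     ] screw [ 0.5294218  -0.13684228  0.11      ]
0.06275824852214973 0.061542563894963674 0.14385268742340115
rack y tilt toward +x deg 2.4291171385323254
end [0.55844488 0.12758145 0.191     ] mid [0.56196313 0.197161   0.191     ] piv [0.5640465  0.30188876 0.209     ] 0.06966844781693941 0.17439729604504184
plate dir deg from y -1.8406490719187731
decoys [[ 0.61086302 -0.23734203  0.127     ]
 [ 0.60373933 -0.30403854  0.127     ]
 [ 0.42798487 -0.25078029  0.127     ]
 [ 0.43555347 -0.31887966  0.127     ]]
unit/other high [[0.68103275 0.30458379 0.22      ]
 [0.67938388 0.23210227 0.22      ]]
shift cm [74.71690473 -6.8328822  57.18265095]
```

```bash
cat >> h.py <<'E'
def goal(xyz,yaw=None):
    "print shift (cm, tool axes) and twist (deg) from the present pose; yaw = world yaw of tool x in deg"
    P,M,s=tool(); y0=np.degrees(np.arctan2(M[1,0],M[0,0]))
    tw=0 if yaw is None else -((yaw-y0+180)%360-180)
    print("shift cm",(M.T@(np.array(xyz)-P)*100).round(2),"twist",round(tw,2),"| at",P.round(4),"yaw",round(y0,2),"F",s["contact_force"].round(1),"t",round(s["t"],2))
E
python3 -c "
from h import *
goal([.45,.25,.33],177.57)"
```

```text
shift cm [25.47 -9.91 38.2 ] twist 79.38 | at [0.1354 0.5842 0.2304] yaw -103.05 F [ 0.2 -0.3 -0.7] t 0.1
```

Call:
{"op": "carry_out", "data": {"moves": [[[0,-6,0],10,6],[[5,-10,8],20,5],[[9,-10,13],30,5],[[12,-10,18],40,5],[[16,-10,24],50,5]]}}

```text
t: 0.72
ee_pos: [0.3035, 0.4051, 0.3305]
tool_rot: [-0.163, 0.688, -0.688, 0.163]
contact_force: [1.0, 0.7, 0.2]
finger_gap: 0.589
```

```bash
python3 -c "
from h import *
goal([.5237,-.2727,.32],177.57)"
```

```text
shift cm [10.73  1.03 70.45] twist 29.09 | at [0.3035 0.4051 0.3305] yaw -153.34 F [1.  0.7 0.2] t 0.72
```

Call:
{"op": "carry_out", "data": {"moves": [[[0.9,0,6],10,5],[[1.8,0,12],20,5],[[2.8,0.2,18.2],29,5],[[3.7,0.4,24.4],29,5],[[4.6,0.5,30.5],29,5]]}}

```text
t: 1.35
ee_pos: [0.3998, 0.112, 0.3253]
tool_rot: [0.012, 0.707, -0.707, -0.012]
contact_force: [0.8, 0.2, 0.1]
finger_gap: 0.586
```

```bash
python3 -c "
from h import *
goal([.5237,-.2727,.25],177.57)"
```

```text
shift cm [-13.73   7.51  38.02] twist 0.42 | at [0.3998 0.112  0.3253] yaw 177.99 F [0.8 0.2 0.1] t 1.35
```

Call:
{"op": "carry_out", "data": {"moves": [[[-2,0,5.8],0.4,5],[[-4,0.5,11.6],0.4,5],[[-6,1.5,17.2],0.4,5],[[-8,3,22.8],0.4,5],[[-10,4,28],0.4,5]]}}

```text
t: 1.98
ee_pos: [0.4897, -0.1716, 0.2844]
tool_rot: [0.015, 0.707, -0.707, -0.016]
contact_force: [0.9, 1.5, 1.1]
finger_gap: 0.586
```

```bash
python3 -c "
from h import *
goal([.5237,-.2727,.20],177.57)"
```

```text
shift cm [-3.84  8.43  9.96] twist -0.05 | at [ 0.4897 -0.1716  0.2844] yaw 177.52 F [0.9 1.5 1.1] t 1.98
```

Call:
{"op": "carry_out", "data": {"moves": [[[-1.9,3,5],0,5],[[-3.8,5,10],0,5],[[-3.8,8.4,10],0,5],[[-3.8,8.4,10],0,5],[[-3.8,8.4,10],0,5]]}}

```text
t: 2.6
ee_pos: [0.5238, -0.271, 0.2032]
tool_rot: [-0.015, -0.707, 0.707, 0.014]
contact_force: [0.3, 0.1, 0.6]
finger_gap: 0.586
```

```bash
python3 -c "
from h import *
goal([.5237,-.2727,.12],177.57)
crop('side',350,160,450,290,4,'s1');crop('top',390,140,490,240,5,'t1')
print(proj('top',[[.5237,-.2727,.157],[.5237,-.2727,.2]]))"
```

```text
shift cm [0.01 8.32 0.16] twist 0.02 | at [ 0.5238 -0.271   0.2032] yaw 177.59 F [0.3 0.1 0.6] t 2.6
[[441.67941426 186.65038051]
 [447.73410997 183.59225319]]
```

View pics/s1.png

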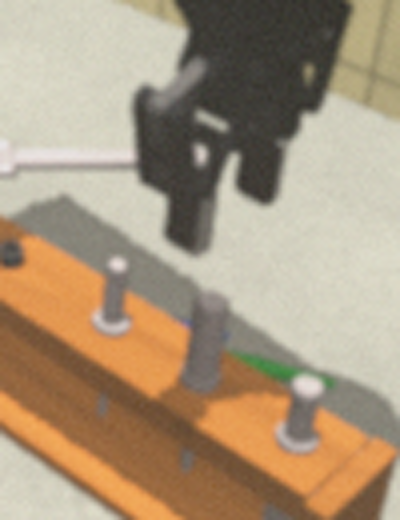

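View pics/t1.png

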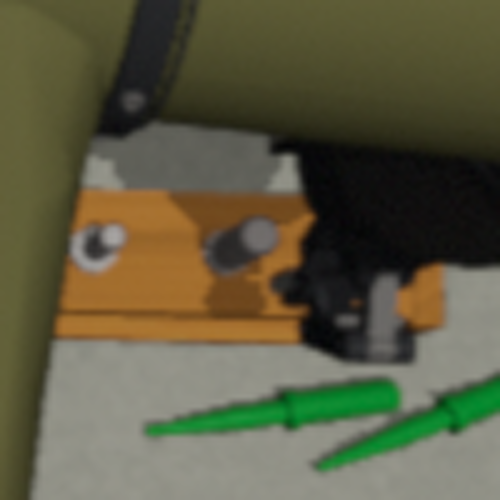

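```bash
python3 -c "
from h import *
crop('side',0,0,640,400,1,'s2');crop('top',0,0,640,400,1,'t2')"
```

```text
(no output)
```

View pics/s2.png

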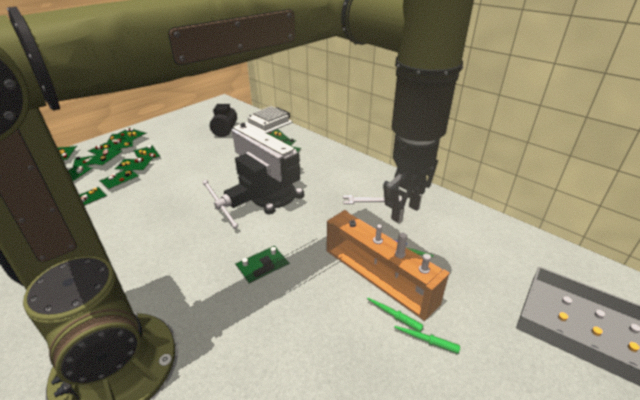

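View pics/t2.png

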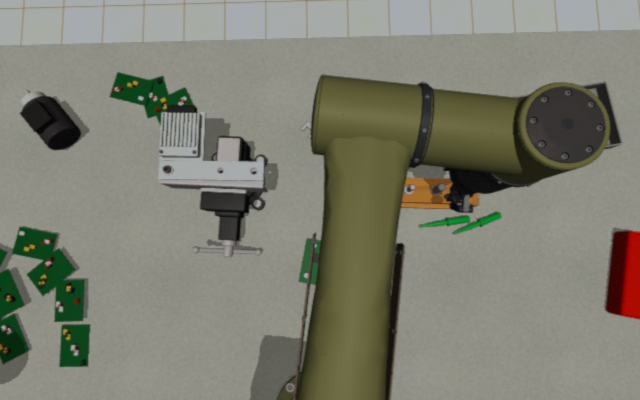

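Call:
{"op": "carry_out", "data": {"moves": [[[0,4,0.16],0,5],[[0,7,0.16],0,5],[[0,9,0.16],0,5],[[0,9,0.16],0,5],[[0,9,0.16],0,5]]}}

```text
t: 3.42
ee_pos: [0.5242, -0.273, 0.1133]
tool_rot: [-0.016, -0.707, 0.707, 0.014]
contact_force: [0.5, 0.0, 0.2]
finger_gap: 0.584
```

```bash
python3 -c "
from h import *
goal([.5237,-.2727,.113],177.57)
crop('side',350,160,450,290,4,'s3')"
```

```text
shift cm [ 0.05  0.03 -0.02] twist -0.0 | at [ 0.5242 -0.273   0.1133] yaw 177.57 F [0.5 0.  0.2] t 3.42
```

View pics/s3.png

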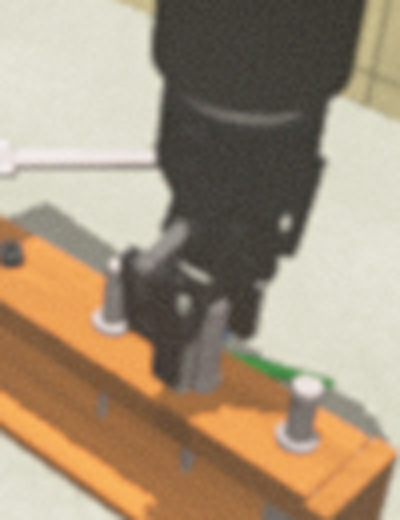

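Call:
{"op": "carry_out", "data": {"moves": [[[0.05,0,0],0,1.2],[[0.05,0,0],0,1.2],[[0.05,0,0],0,1.2],[[0.05,0,0],0,1.2],[[0.05,0,0],0,1.2]]}}

```text
t: 4.1
ee_pos: [0.5233, -0.2728, 0.1124]
tool_rot: [-0.016, -0.707, 0.707, 0.015]
contact_force: [0.4, 1.7, 5.6]
finger_gap: 0.199
```

```bash
python3 -c "
from h import *
goal([.5237,-.2727,.113],177.57); print(tool()[2]['ft_torque'],tool()[2]['finger_gap']*8.54)
crop('side',350,160,450,290,4,'s4')"
```

```text
shift cm [-0.04 -0.06 -0.01] twist -0.01 | at [ 0.5233 -0.2728  0.1124] yaw 177.56 F [0.4 1.7 5.6] t 4.1
[0.37312558 0.08863302 0.00726929] 1.6953183821561215
```

View pics/s4.png

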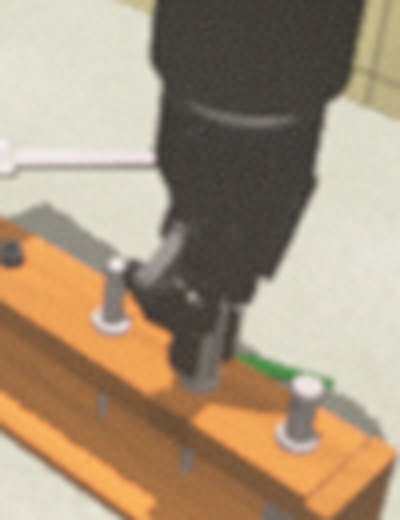

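Call:
{"op": "carry_out", "data": {"moves": [[[0,-1,0],0,1.2],[[0,-4,0],0,1.2],[[0,-9,0],0,1.2],[[0,-14,0],0,1.2],[[0,-19,0],0,1.2]]}}

```text
t: 4.78
ee_pos: [0.5222, -0.2724, 0.3023]
tool_rot: [0.014, 0.707, -0.707, -0.016]
contact_force: [1.3, -1.5, -2.0]
finger_gap: 0.197
```

```bash
python3 -c "
from h import *
goal([.55,.1276,.31],177.0); print(tool()[2]['ft_torque'],tool()[2]['finger_gap']*8.54)
crop('side',300,100,500,290,3,'s5')"
```

```text
shift cm [ -1.07  -0.75 -40.08] twist 0.54 | at [ 0.5222 -0.2724  0.3023] yaw 177.54 F [ 1.3 -1.5 -2. ] t 4.78
[-0.04109079 -0.10968399  0.00759015] 1.680718590891156
```

View pics/s5.png

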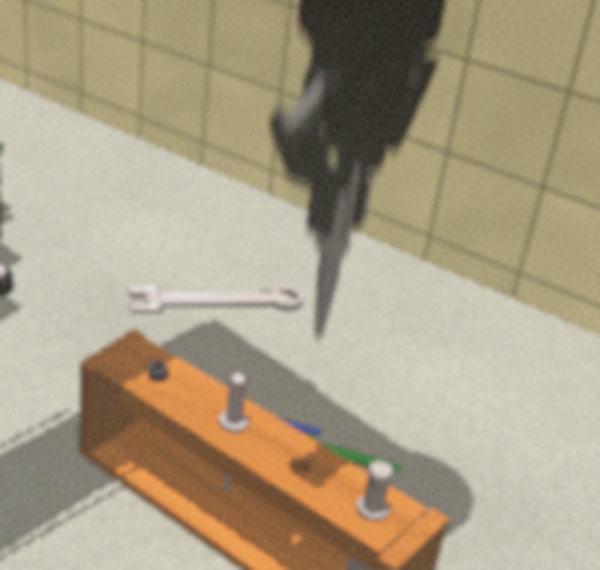

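Call:
{"op": "carry_out", "data": {"moves": [[[0,-0.5,-6],0.5,1.2],[[-0.3,-0.7,-12],0.5,1.2],[[-0.5,-0.7,-18],0.5,1.2],[[-0.8,-0.7,-24],0.5,1.2],[[-1,-0.7,-30],0.5,1.2]]}}

```text
t: 5.45
ee_pos: [0.5451, 0.0286, 0.3077]
tool_rot: [-0.018, -0.707, 0.707, 0.019]
contact_force: [0.6, -0.5, -2.0]
finger_gap: 0.198
```

```bash
python3 -c "
from h import *
goal([.55,.1276,.31],177.0)"
```

```text
shift cm [ 0.02 -0.24 -9.91] twist 0.05 | at [0.5451 0.0286 0.3077] yaw 177.05 F [ 0.6 -0.5 -2. ] t 5.45
```

Call:
{"op": "carry_out", "data": {"moves": [[[0,-0.2,-5],0,1.2],[[0,-0.2,-9],0,1.2],[[0,-0.2,-9.9],0,1.2],[[0,-0.2,-9.9],0,1.2],[[0,-0.2,-9.9],0,1.2]]}}

```text
t: 6.08
ee_pos: [0.5508, 0.1245, 0.3104]
tool_rot: [-0.019, -0.707, 0.707, 0.019]
contact_force: [-0.5, 0.1, -1.6]
finger_gap: 0.194
```

```bash
python3 -c "
from h import *
goal([.55,.1276,.31],177.0); print(tool()[2]['ft_torque'])
a=crop('side',200,50,340,190,4,'s6');b=crop('top',190,120,310,210,6,'t6')
np.save('pics/s6',a);np.save('pics/t6',b)
P,M,s=tool(); pt=P+M[:,1]*.0825; print('pred point',pt,proj('side',pt),proj('top',pt))"
```

```text
shift cm [ 0.09  0.04 -0.31] twist -0.02 | at [0.5508 0.1245 0.3104] yaw 176.98 F [-0.5  0.1 -1.6] t 6.08
[-0.00804797  0.04207549 -0.00181917]
pred point [0.55083585 0.12441252 0.22810913] [[280.14178601 136.56479545]] [[251.37883298 171.8354392 ]]
```

View pics/s6.png

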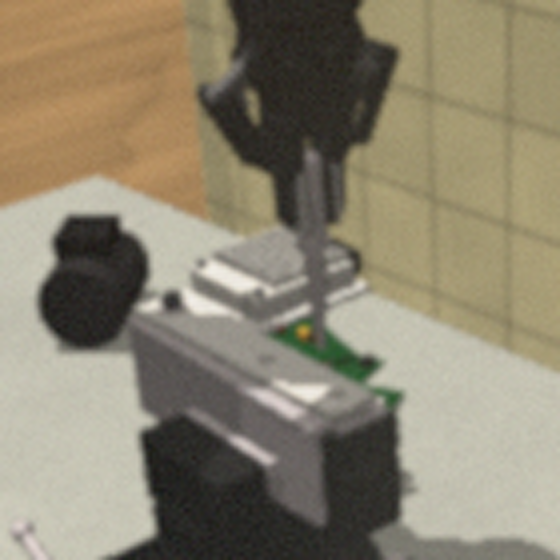

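View pics/t6.png

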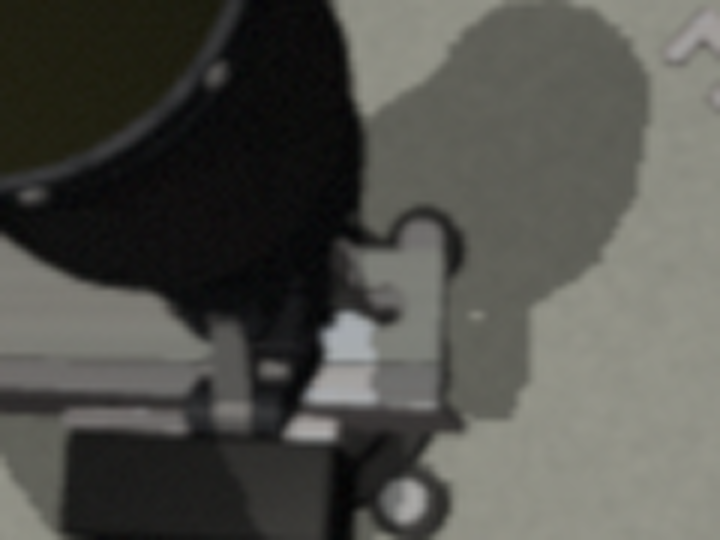

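```bash
python3 - <<'E'
from h import *
t=np.load("pics/t6.npy");s0=np.load("pics/side0.npy");t0=np.load("pics/top0.npy");s=np.load("pics/s6.npy")
def up(im,x0,y0,x1,y1,f=16):
    c=im[y0:y1,x0:x1,::-1].astype(float); c=np.clip((c-c.min())/(np.percentile(c,98)-c.min())*255,0,255).astype(np.uint8)
    return cv2.resize(c,None,fx=f,fy=f,interpolation=cv2.INTER_CUBIC)
a=up(t,240,158,265,183);b=up(t0,240,158,265,183)
cv2.imwrite("pics/z_t.png",np.hstack([b,a]))
a=up(s,265,125,300,160,11);b=up(s0,265,125,300,160,11)
cv2.imwrite("pics/z_s.png",np.hstack([b,a]))
E
```

```text
(no output)
```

View pics/z_t.png

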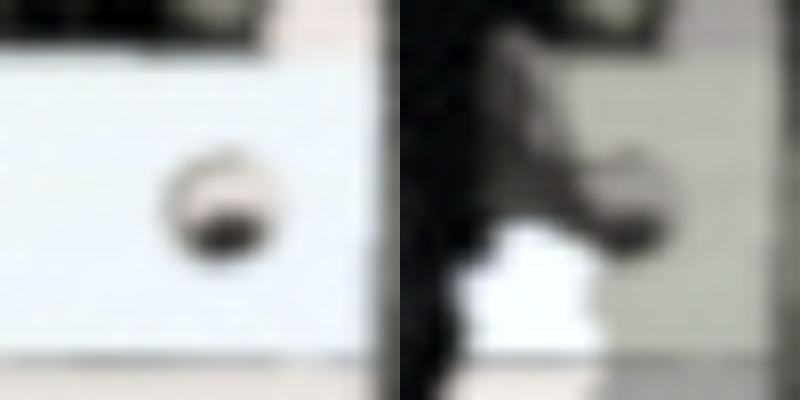

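View pics/z_s.png

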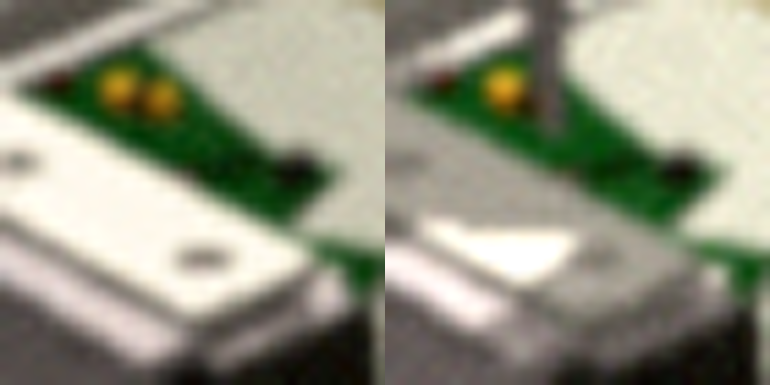

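```bash
python3 - <<'E'
from h import *
print(onz("top",[253.4,170.4],.191),onz("side",[283.0,148.0],.191),two((283,148),(253.4,170.4)))
t0=np.load("pics/top0.npy").astype(float).mean(2); s0=np.load("pics/side0.npy").astype(float).mean(2)
# hole circle: darkness-weighted fit on upsampled ring
print(t0[162:184,248:260].round(0).astype(int))
for c in (190,195,200,230,235,240,245): print(c,t0[158:190,c].round(0).astype(int))
E
```

```text
[[0.56076302 0.12683055 0.191     ]] [[0.55921627 0.12632392 0.191     ]] (array([0.56057621, 0.12725238, 0.19015448]), np.float64(0.0008867858619484814))
[[138 137 137 138 138 139 138 138 140 145 147 147]
 [147 147 148 148 148 148 148 148 148 148 148 149]
 [148 148 148 148 148 148 148 148 149 149 149 149]
 [148 148 148 148 149 148 148 148 148 148 149 149]
 [149 149 149 148 148 147 147 147 148 149 149 148]
 [149 149 149 143 138 131 127 136 145 148 150 149]
 [148 147 142 125 113 116 119 129 138 145 149 149]
 [148 145 126 111 122 131 133 135 136 141 148 148]
 [148 143 120 114 127 126 126 128 132 138 145 148]
 [148 141 118 108 107  85  77  87 110 133 145 149]
 [148 145 126  93  67  43  37  51  91 130 148 149]
 [149 148 137 108  69  47  49  72 112 140 149 149]
 [150 149 146 137 119 107 113 128 142 147 149 149]
 [150 150 149 148 144 141 143 146 149 149 149 150]
 [149 149 149 149 149 149 149 149 149 149 150 150]
 [149 149 149 149 149 149 150 149 149 149 149 149]
 [149 148 149 149 149 149 149 148 149 149 149 149]
 [144 145 145 145 146 146 145 146 146 146 147 147]
 [112 113 115 117 120 120 1
[... 422 characters left out ...]
 125  77  49  46  58 104]
200 [145 147 146 147 148 148 147 148 148 148 147 148 147 147 148 148 149 149
 148 147 145 133 134 137 139 145 140  85  49  51  76 112]
230 [138 138 138 138 145 148 148 148 148 148 148 148 147 148 148 148 149 149
 149 148 148 145 118 129 137 139 145 142  96  55  59 126]
235 [137 137 138 143 147 148 148 149 148 148 148 148 148 148 149 148 149 149
 149 148 148 145 118 129 137 139 143 144 113  68  64 125]
240 [ 21  20  43 110 141 148 148 148 149 149 149 148 148 149 149 149 150 150
 149 149 148 146 125 131 137 140 143 145 126  79  58  99]
245 [ 12  10  40 108 141 148 148 148 148 149 149 148 148 149 149 149 149 150
 150 149 148 145 113 128 137 140 143 147 142  91  54  65]
```

```bash
python3 -c "
from h import *
goal([.5571,.1269,.281],177.0)
print(onz('side',[[283.6,148.2],[283,148]],.191))"
```

```text
shift cm [-0.61  2.96 -0.28] twist -0.04 | at [0.5508 0.1244 0.3106] yaw 176.96 F [ 0.4  0.1 -1.4] t 6.17
[[0.55955942 0.12436493 0.191     ]
 [0.55921627 0.12632392 0.191     ]]
```

Call:
{"op": "carry_out", "data": {"moves": [[[-0.3,0,-0.15],0,1.2],[[-0.6,1,-0.25],0,1.2],[[-0.6,2,-0.25],0,1.2],[[-0.6,2.9,-0.25],0,1.2],[[-0.6,2.9,-0.25],0,1.2]]}}

```text
t: 6.8
ee_pos: [0.5565, 0.1276, 0.2801]
tool_rot: [-0.018, -0.707, 0.707, 0.019]
contact_force: [-0.0, 0.5, -1.5]
finger_gap: 0.19
```

```bash
cat > look.py <<'E'
from h import *
import sys
n=sys.argv[1]
def up(im,x0,y0,x1,y1,f):
    c=im[y0:y1,x0:x1,::-1].astype(float); c=np.clip((c-c.min())/(np.percentile(c,97)-c.min())*255,0,255).astype(np.uint8)
    return cv2.resize(c,None,fx=f,fy=f,interpolation=cv2.INTER_CUBIC)
a=read_camera('side');b=read_camera('top');np.save('pics/s'+n,a);np.save('pics/t'+n,b)
cv2.imwrite(f"pics/z{n}.png",np.hstack([up(a,265,122,301,158,11),up(b,236,154,272,190,11)]))
P,M,s=tool(); pt=P+M[:,1]*.0825; print('pred point',pt.round(4),proj('side',pt).round(2),proj('top',pt).round(2),'F',s['contact_force'].round(1),s['ft_torque'].round(2))
E
python3 look.py 7
```

```text
pred point [0.5569 0.1276 0.1991] [[281.82 145.39]] [[252.33 171.5 ]] F [-0.1 -0.3 -2.4] [0.   0.   0.03]
```

View pics/z7.png

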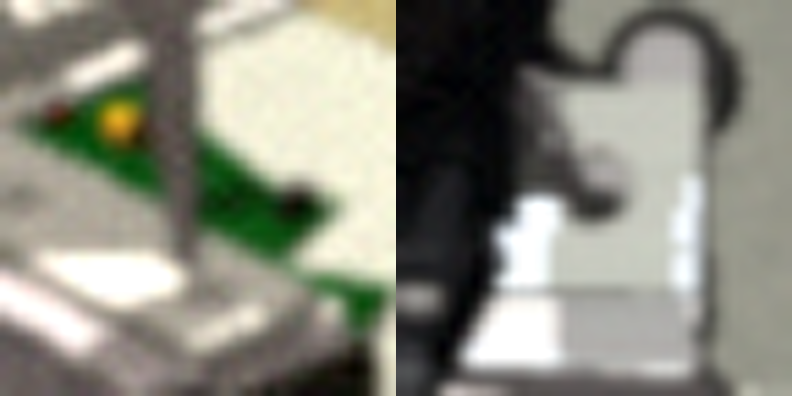

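Call:
{"op": "carry_out", "data": {"moves": [[[-0.02,0,0.09],0,1.2],[[-0.02,0.5,0.09],0,1.2],[[-0.02,0.7,0.09],0,1.2],[[-0.02,0.9,0.09],0,1.2],[[-0.02,0.9,0.09],0,1.2]]}}

```text
t: 7.52
ee_pos: [0.557, 0.1268, 0.2722]
tool_rot: [-0.018, -0.707, 0.707, 0.018]
contact_force: [-0.1, 1.5, -2.4]
finger_gap: 0.191
```

```bash
python3 look.py 8
```

```text
pred point [0.5571 0.1268 0.19  ] [[282.3  148.58]] [[253.5  172.22]] F [-0.4 -0.9 -2.8] [-0.02  0.06  0.03]
```

View pics/z8.png

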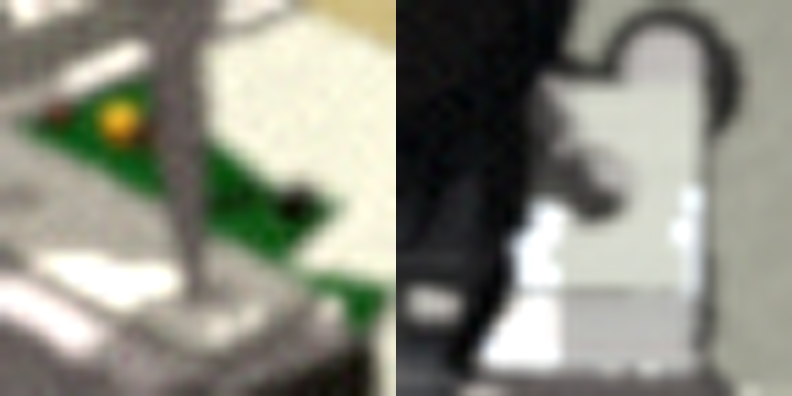

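Call:
{"op": "carry_out", "data": {"moves": [[[0,0.2,0],0,1.2],[[0,0.4,0],0,1.2],[[0,0.6,0],0,1.2],[[0,0.6,0],0,1.2]]}}

```text
t: 8.12
ee_pos: [0.557, 0.1268, 0.2661]
tool_rot: [-0.018, -0.707, 0.707, 0.018]
contact_force: [0.5, 0.9, -2.4]
finger_gap: 0.189
```

```bash
python3 -c "
from h import *
for i in range(1):
    goal([.557,.1268,.267]); print(tool()[2]['ft_torque'])"
```

```text
shift cm [-0.   -0.09 -0.  ] twist 0 | at [0.557  0.1268 0.2661] yaw 177.05 F [ 0.5  0.9 -2.4] t 8.12
[0.04303518 0.04310163 0.02003524]
```

Call:
{"op": "carry_out", "data": {"moves": [[[0,0.1,0],0,1.2],[[0,0.25,0],0,1.2],[[0,0.4,0],0,1.2],[[0,0.4,0],0,1.2]]}}

```text
t: 8.62
ee_pos: [0.557, 0.1268, 0.2622]
tool_rot: [-0.018, -0.707, 0.707, 0.018]
contact_force: [-0.0, 0.6, -1.9]
finger_gap: 0.196
```

Call:
{"op": "carry_out", "data": {"moves": [[[0,0.15,0],0,1.2],[[0,0.3,0],0,1.2],[[0,0.4,0],0,1.2],[[0,0.4,0],0,1.2]]}}

```text
t: 9.12
ee_pos: [0.557, 0.1268, 0.2583]
tool_rot: [-0.018, -0.707, 0.707, 0.018]
contact_force: [-0.9, 0.0, -0.8]
finger_gap: 0.197
```

Call:
{"op": "carry_out", "data": {"moves": [[[0,0.15,0],0,1.2],[[0,0.3,0],0,1.2],[[0,0.3,0],0,1.2]]}}

```text
t: 9.5
ee_pos: [0.557, 0.1268, 0.2552]
tool_rot: [-0.018, -0.707, 0.707, 0.018]
contact_force: [-0.1, 0.2, -1.4]
finger_gap: 0.19
```

Call:
{"op": "carry_out", "data": {"moves": [[[0,0.15,0],0,1.2],[[0,0.3,0],0,1.2],[[0,0.3,0],0,1.2]]}}

```text
t: 9.88
ee_pos: [0.5571, 0.1268, 0.2523]
tool_rot: [-0.018, -0.707, 0.707, 0.018]
contact_force: [0.1, -0.8, -1.4]
finger_gap: 0.193
```

Call:
{"op": "carry_out", "data": {"moves": [[[0,0.15,0],0,1.2],[[0,0.3,0],0,1.2],[[0,0.3,0],0,1.2]]}}

```text
t: 10.25
ee_pos: [0.5572, 0.1268, 0.2494]
tool_rot: [0.018, 0.707, -0.707, -0.018]
contact_force: [1.0, -0.1, -2.0]
finger_gap: 0.192
```

Call:
{"op": "carry_out", "data": {"moves": [[[0,0.15,0],0,1.2],[[0,0.3,0],0,1.2],[[0,0.3,0],0,1.2]]}}

```text
t: 10.62
ee_pos: [0.5573, 0.1268, 0.2467]
tool_rot: [0.019, 0.707, -0.707, -0.018]
contact_force: [1.5, 0.6, -0.4]
finger_gap: 0.195
```

Call:
{"op": "carry_out", "data": {"moves": [[[0,0.15,0],0,1.2],[[0,0.3,0],0,1.2],[[0,0.3,0],0,1.2]]}}

```text
t: 11.0
ee_pos: [0.5574, 0.1267, 0.2448]
tool_rot: [0.019, 0.707, -0.707, -0.017]
contact_force: [0.8, -1.1, 5.3]
finger_gap: 0.193
```

```bash
python3 look.py 9; python3 -c "
from h import *
P,M,s=tool();print(M[:,1].round(4),s['contact_force'],s['ft_torque'])"
```

```text
pred point [0.5576 0.1267 0.1623] [[283.12 157.7 ]] [[255.77 174.32]] F [-0.   0.8  5.6] [-0.07 -0.21 -0.01]
[ 2.1e-03  2.0e-04 -1.0e+00] [-0.02409202  0.77118249  5.62235317] [-0.06568041 -0.21361802 -0.00540094]
```

View pics/z9.png

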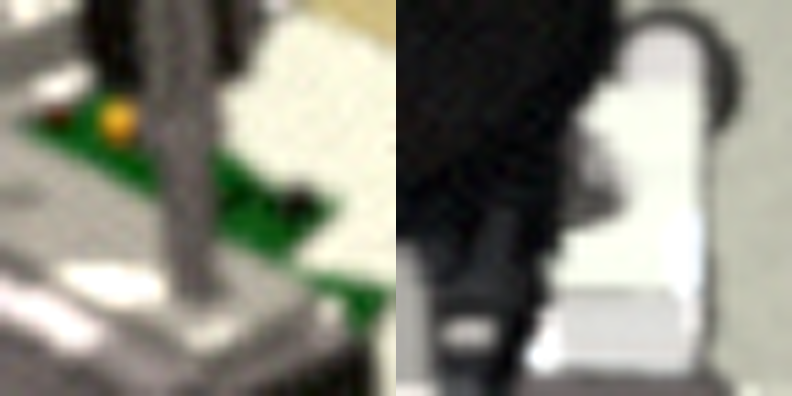

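Call:
{"op": "carry_out", "data": {"moves": [[[0.02,0.15,0],0,1.2],[[0.03,0.3,0],0,1.2],[[0.03,0.3,0],0,1.2]]}}

```text
t: 11.48
ee_pos: [0.5573, 0.1265, 0.2434]
tool_rot: [0.02, 0.707, -0.707, -0.017]
contact_force: [-0.4, 0.0, 9.9]
finger_gap: 0.197
```

Call:
{"op": "carry_out", "data": {"moves": [[[0.02,0.15,0],0,1.2],[[0.03,0.3,0],0,1.2],[[0.03,0.3,0],0,1.2]]}}

```text
t: 11.85
ee_pos: [0.557, 0.1265, 0.2405]
tool_rot: [0.02, 0.707, -0.707, -0.017]
contact_force: [-0.6, -0.6, 11.1]
finger_gap: 0.2
```

Call:
{"op": "carry_out", "data": {"moves": [[[0.01,0.15,0],0,1.2],[[0.02,0.3,0],0,1.2],[[0.03,0.4,0],0,1.2],[[0.03,0.4,0],0,1.2]]}}

```text
t: 12.35
ee_pos: [0.5567, 0.1265, 0.2368]
tool_rot: [0.02, 0.707, -0.707, -0.017]
contact_force: [-1.6, 0.5, 11.8]
finger_gap: 0.196
```

Call:
{"op": "carry_out", "data": {"moves": [[[0.01,0.15,0],0,1.2],[[0.02,0.3,0],0,1.2],[[0.03,0.4,0],0,1.2],[[0.03,0.4,0],0,1.2]]}}

```text
t: 12.85
ee_pos: [0.5564, 0.1265, 0.2329]
tool_rot: [0.02, 0.707, -0.707, -0.017]
contact_force: [-2.2, 0.7, 12.4]
finger_gap: 0.195
```

```bash
python3 look.py 10; python3 -c "
from h import *
P,M,s=tool();print(M[:,1].round(4),s['contact_force'],s['ft_torque']); a=np.load('pics/s10.npy');crop('side',235,80,325,180,6,'s10',a)"
```

```text
pred point [0.5567 0.1266 0.1504] [[283.19 161.69]] [[256.72 175.65]] F [-1.9  0.9 11.9] [-0.07  0.83  0.06]
[ 4.3e-03  4.0e-04 -1.0e+00] [-1.9004078   0.89908966 11.94265164] [-0.06824961  0.82881348  0.06159749]
```

View pics/s10.png

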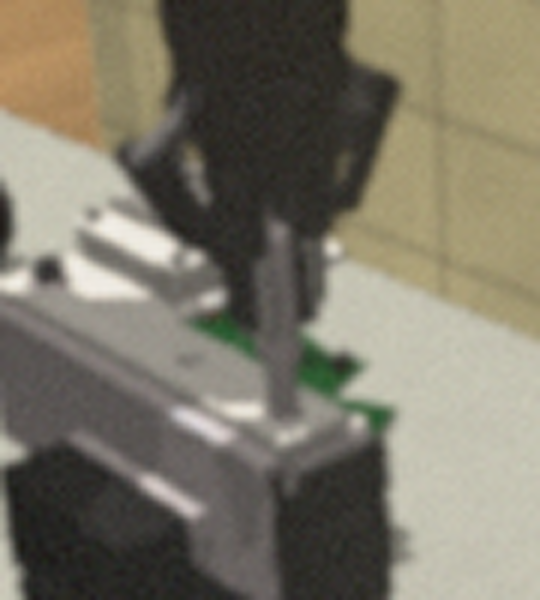

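Call:
{"op": "carry_out", "data": {"moves": [[[0.03,0.15,0],0,1.2],[[0.05,0.3,0],0,1.2],[[0.07,0.4,0],0,1.2],[[0.07,0.4,0],0,1.2]]}}

```text
t: 13.45
ee_pos: [0.5559, 0.1266, 0.2288]
tool_rot: [0.02, 0.707, -0.707, -0.017]
contact_force: [-2.0, -0.7, 11.5]
finger_gap: 0.195
```

```bash
python3 -c "
from h import *
P,M,s=tool();print(P.round(4),M[:,1].round(4),s['contact_force'],s['ft_torque'])"
```

```text
[0.5559 0.1266 0.2288] [ 4.7e-03  5.0e-04 -1.0e+00] [-1.98782896 -0.69721767 11.50079518] [-0.06576746  0.45959253 -0.0108802 ]
```

Call:
{"op": "carry_out", "data": {"moves": [[[0.02,0.15,0],0,1.2],[[0.04,0.3,0],0,1.2],[[0.05,0.4,0],0,1.2],[[0.05,0.4,0],0,1.2]]}}

```text
t: 13.95
ee_pos: [0.5553, 0.1266, 0.2242]
tool_rot: [0.02, 0.707, -0.707, -0.017]
contact_force: [-0.0, 0.6, 9.8]
finger_gap: 0.194
```

```bash
python3 -c "
from h import *
P,M,s=tool();print(P.round(4),M[:,1].round(4),s['contact_force'],s['ft_torque'])"
```

```text
[0.5553 0.1266 0.2242] [ 4.e-03  3.e-04 -1.e+00] [-0.04892901  0.5626374   9.78919917] [-0.18331766  0.11664033  0.01539674]
```

Call:
{"op": "carry_out", "data": {"moves": [[[0.01,0.15,0],0,1.2],[[0.01,0.3,0],0,1.2],[[0.01,0.4,0],0,1.2],[[0.01,0.4,0],0,1.2]]}}

```text
t: 14.45
ee_pos: [0.555, 0.1267, 0.2199]
tool_rot: [0.019, 0.707, -0.707, -0.017]
contact_force: [-0.6, -1.7, 8.3]
finger_gap: 0.193
```

```bash
python3 -c "
from h import *
P,M,s=tool();print(P.round(4),M[:,1].round(4),s['contact_force'],s['ft_torque'])"
```

```text
[0.555  0.1267 0.2199] [ 3.1e-03  2.0e-04 -1.0e+00] [-0.6337741  -1.70398943  8.26308737] [-0.1593143   0.40549868 -0.05178826]
```

Call:
{"op": "carry_out", "data": {"moves": [[[0.02,0.15,0],0,1.2],[[0.02,0.3,0],0,1.2],[[0.02,0.45,0],0,1.2],[[0.02,0.6,0],0,1.2],[[0.02,0.6,0],0,1.2]]}}

```text
t: 15.08
ee_pos: [0.5548, 0.1267, 0.2137]
tool_rot: [0.019, 0.707, -0.707, -0.017]
contact_force: [-0.2, -0.3, 8.5]
finger_gap: 0.193
```

```bash
python3 -c "
from h import *
P,M,s=tool();print(P.round(4),M[:,1].round(4),s['contact_force'],s['ft_torque'])"
```

```text
[0.5548 0.1267 0.2137] [ 3.1e-03  2.0e-04 -1.0e+00] [-0.23660423 -0.26249957  8.45850993] [-0.22367358  0.14101788  0.01720385]
```

Call:
{"op": "carry_out", "data": {"moves": [[[0.01,0.2,0],0,1.2],[[0.01,0.4,0],0,1.2],[[0.01,0.6,0],0,1.2],[[0.01,0.75,0],0,1.2],[[0.01,0.75,0],0,1.2]]}}

```text
t: 15.7
ee_pos: [0.5549, 0.1267, 0.2061]
tool_rot: [0.019, 0.707, -0.707, -0.017]
contact_force: [-0.1, -0.1, 8.8]
finger_gap: 0.194
```

```bash
python3 -c "
from h import *
P,M,s=tool();print(P.round(4),M[:,1].round(4),s['contact_force'],s['ft_torque']); a=crop('side',235,80,325,180,6,'s11')"
```

```text
[0.5549 0.1267 0.2061] [ 3.1e-03  1.0e-04 -1.0e+00] [-0.06960334 -0.09560122  8.76985135] [-0.269146   -0.11804584 -0.00503745]
```

View pics/s11.png

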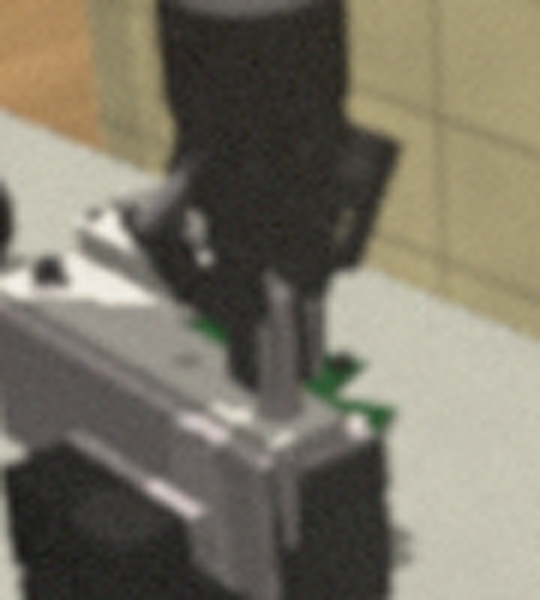

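Call:
{"op": "carry_out", "data": {"moves": [[[0,0.1,0],0,1.2],[[0,0.2,0],0,1.2],[[0,0.2,0],0,1.2]]}}

```text
t: 16.12
ee_pos: [0.5549, 0.1267, 0.2041]
tool_rot: [0.019, 0.707, -0.707, -0.017]
contact_force: [0.0, -0.2, 7.0]
finger_gap: 0.192
```

Call:
{"op": "carry_out", "data": {"moves": [[[0,0.05,0],0,1.2],[[0,0.1,0],0,1.2],[[0,0.1,0],0,1.2]]}}

```text
t: 16.5
ee_pos: [0.5549, 0.1267, 0.2035]
tool_rot: [0.019, 0.707, -0.707, -0.017]
contact_force: [-1.0, -0.2, 9.4]
finger_gap: 0.19
```

Call:
{"op": "carry_out", "data": {"moves": [[[0,0.05,0],0,1.2],[[0,0.1,0],0,1.2],[[0,0.1,0],0,1.2]]}}

```text
t: 16.88
ee_pos: [0.5549, 0.1267, 0.2034]
tool_rot: [0.02, 0.707, -0.707, -0.017]
contact_force: [-2.1, -0.8, 12.0]
finger_gap: 0.19
```

Call:
{"op": "carry_out", "data": {"moves": [[[0,0.05,0],0,1.2],[[0,0.1,0],0,1.2],[[0,0.1,0],0,1.2]]}}

```text
t: 17.25
ee_pos: [0.555, 0.1266, 0.2034]
tool_rot: [0.02, 0.707, -0.707, -0.016]
contact_force: [-4.5, -0.6, 16.1]
finger_gap: 0.193
```

Call:
{"op": "carry_out", "data": {"moves": [[[0,-0.2,0],0,1.2],[[0,-0.2,0],0,2.2],[[0,-0.2,0],0,3.2],[[0,-0.2,0],0,4],[[0,-0.2,0],0,4]]}}

```text
t: 17.88
ee_pos: [0.5541, 0.1269, 0.2005]
tool_rot: [-0.018, -0.707, 0.707, 0.018]
contact_force: [0.4, -0.5, -0.1]
finger_gap: 0.471
```

```bash
python3 -c "
from h import *
P,M,s=tool();print(P.round(4),M[:,1].round(4),s['contact_force'],s['ft_torque'],s['finger_gap']); a=crop('side',235,80,325,180,6,'s12')"
```

```text
[0.5541 0.1269 0.2005] [-7.e-04 -4.e-04 -1.e+00] [ 0.38968894 -0.45856722 -0.08100334] [ 0.01519965  0.03251771 -0.00713622] 0.47148869076181693
```

View pics/s12.png

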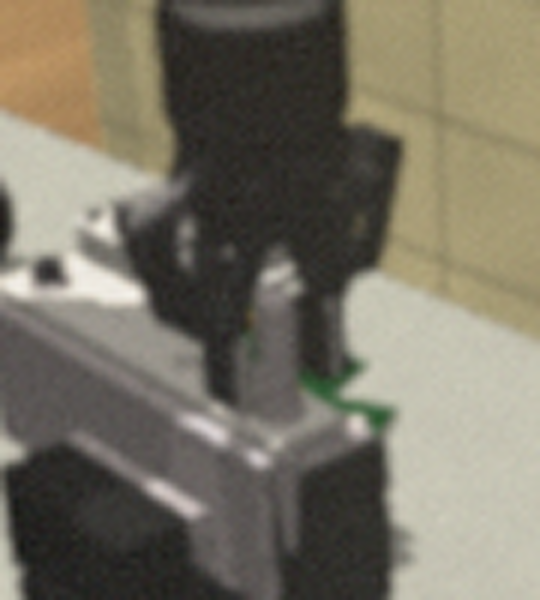

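Call:
{"op": "carry_out", "data": {"moves": [[[0,-2,0],0,4],[[0,-6,0],0,4],[[0,-11,0],0,4],[[0,-12,3],0,4],[[0,-12,8],0,4]]}}

```text
t: 18.55
ee_pos: [0.5505, 0.0471, 0.3238]
tool_rot: [0.019, 0.707, -0.707, -0.016]
contact_force: [1.2, -0.8, -0.6]
finger_gap: 0.47
```

```bash
python3 -c "
from h import *
goal([.5294,-.1368,.22],177.57)
a=crop('side',215,80,335,200,5,'s13');b=crop('top',150,120,270,210,6,'t13');np.save('pics/s13',a);np.save('pics/t13',b)"
```

```text
shift cm [ 1.24 10.35 18.48] twist -0.39 | at [0.5505 0.0471 0.3238] yaw 177.18 F [ 1.2 -0.8 -0.6] t 18.55
```

View pics/s13.png

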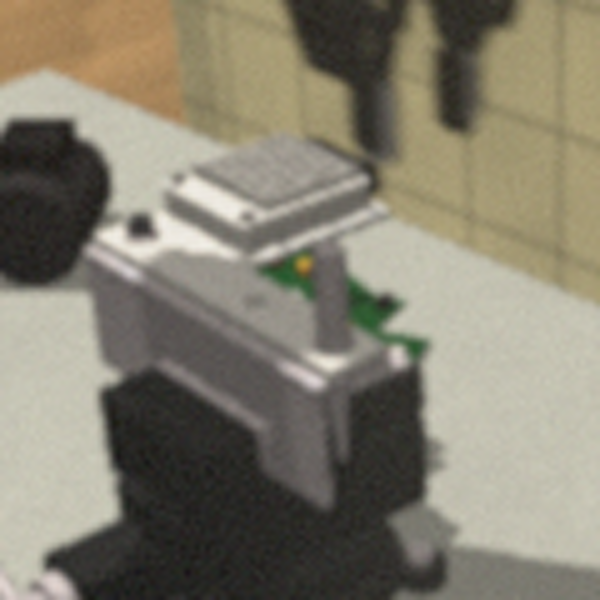

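View pics/t13.png

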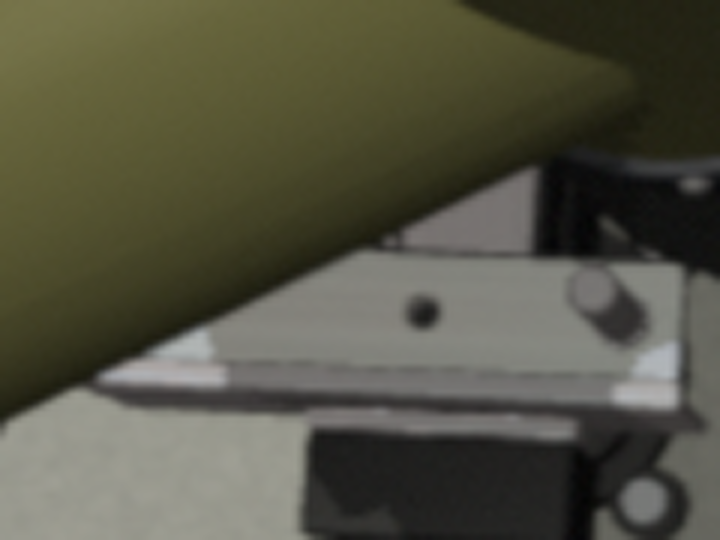

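Call:
{"op": "carry_out", "data": {"moves": [[[0.4,2,6],-0.4,4],[[0.8,5,12],-0.4,4],[[1.2,8,17],-0.4,4],[[1.2,10.4,18.5],-0.4,4],[[1.2,10.4,18.5],-0.4,4]]}}

```text
t: 19.27
ee_pos: [0.5278, -0.1379, 0.2159]
tool_rot: [-0.016, -0.707, 0.707, 0.017]
contact_force: [0.6, -0.0, 0.5]
finger_gap: 0.468
```

```bash
python3 -c "
from h import *
goal([.5294,-.1368,.14],177.57)
t=np.load('pics/t13.npy').astype(float).mean(2)
print(t[165:178,213:227].round(0).astype(int))
crop('side',300,140,420,260,5,'s14')
print(proj('side',[[.5294,-.1368,.11],[.5294,-.1368,.22]]))"
```

```text
shift cm [-0.17  7.59 -0.12] twist -0.24 | at [ 0.5278 -0.1379  0.2159] yaw 177.33 F [ 0.6 -0.   0.5] t 19.27
[[128 129 129 128 129 129 128 128 128 128 129 129 128 129]
 [130 129 129 129 128 128 128 128 128 128 128 128 128 128]
 [130 130 131 130 130 130 130 130 130 129 130 130 130 130]
 [129 130 130 130 130 129 124 121 124 126 130 130 131 130]
 [129 129 129 129 123 109  93  91  98 109 123 129 130 130]
 [129 128 129 127 113  90  73  62  60  78 109 127 128 129]
 [129 130 129 125 104  73  55  42  37  52  99 125 129 130]
 [128 129 128 122 100  66  42  32  32  51  97 124 128 129]
 [129 128 128 126 107  72  44  35  41  73 109 126 129 129]
 [130 130 129 129 123 104  79  68  79 105 125 130 129 129]
 [133 132 133 132 131 127 121 119 123 127 131 131 131 130]
 [132 132 132 133 133 131 131 131 132 132 133 133 132 133]
 [131 130 130 131 130 131 131 130 131 131 131 131 131 132]]
[[351.99574156 221.16305666]
 [354.10773924 181.52716934]]
```

View pics/s14.png

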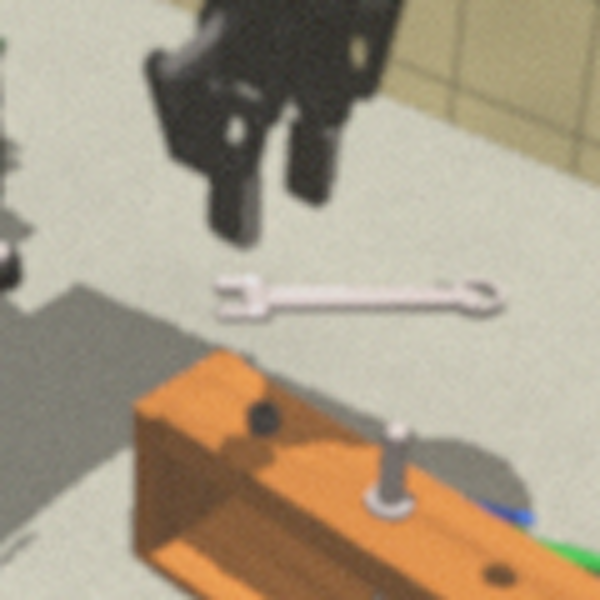

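Call:
{"op": "carry_out", "data": {"moves": [[[-0.17,2,-0.12],-0.2,4],[[-0.17,6,-0.12],-0.2,4],[[-0.17,10,-0.12],-0.2,4],[[-0.17,10.5,-0.12],-0.2,4],[[-0.17,10.5,-0.12],-0.2,4]]}}

```text
t: 19.95
ee_pos: [0.5312, -0.1356, 0.1135]
tool_rot: [-0.015, -0.707, 0.707, 0.014]
contact_force: [-0.2, -0.5, 0.2]
finger_gap: 0.469
```

```bash
python3 -c "
from h import *
goal([.5294,-.1368,.102],177.57)
crop('side',310,160,410,260,6,'s15');crop('top',340,150,420,220,8,'t15')"
```

```text
shift cm [0.18 1.15 0.13] twist 0.14 | at [ 0.5312 -0.1356  0.1135] yaw 177.71 F [-0.2 -0.5  0.2] t 19.95
```

View pics/s15.png

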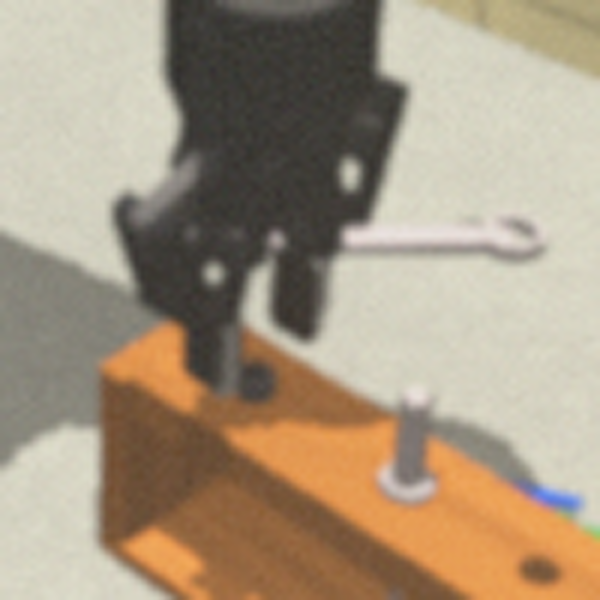

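View pics/t15.png

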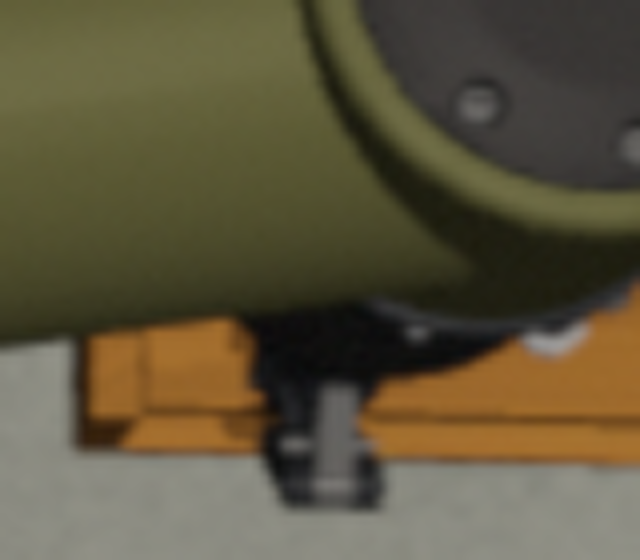

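Call:
{"op": "carry_out", "data": {"moves": [[[0.18,0.4,0.13],0,4],[[0.18,0.8,0.13],0,4],[[0.18,1,0.13],0,4],[[0.18,1,0.13],0,4],[[0.18,1,0.13],0,4]]}}

```text
t: 20.68
ee_pos: [0.5286, -0.1372, 0.102]
tool_rot: [-0.015, -0.707, 0.707, 0.014]
contact_force: [0.2, -1.2, -0.5]
finger_gap: 0.465
```

```bash
python3 -c "
from h import *
goal([.5294,-.1368,.102],177.57)
crop('side',320,180,390,250,8,'s16')"
```

```text
shift cm [-0.08  0.   -0.05] twist 0.08 | at [ 0.5286 -0.1372  0.102 ] yaw 177.65 F [ 0.2 -1.2 -0.5] t 20.68
```

View pics/s16.png

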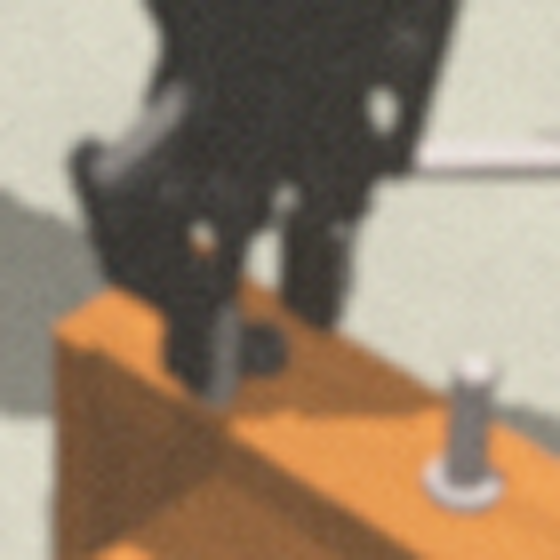

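Call:
{"op": "carry_out", "data": {"moves": [[[-0.07,0,-0.04],0,3],[[-0.07,0,-0.04],0,1],[[-0.07,0,-0.04],0,1],[[-0.07,0,-0.04],0,1],[[-0.07,0,-0.04],0,1]]}}

```text
t: 21.35
ee_pos: [0.5294, -0.1368, 0.1023]
tool_rot: [-0.015, -0.707, 0.707, 0.014]
contact_force: [-0.9, 0.1, 1.4]
finger_gap: 0.143
```

```bash
python3 -c "
from h import *
goal([.5294,-.1368,.102],177.57); print(tool()[2]['finger_gap']*8.54)
crop('side',320,180,390,250,8,'s17')"
```

```text
shift cm [ 0.    0.03 -0.  ] twist 0.08 | at [ 0.5294 -0.1368  0.1023] yaw 177.65 F [-0.9  0.1  1.4] t 21.35
1.2208610871211822
```

View pics/s17.png

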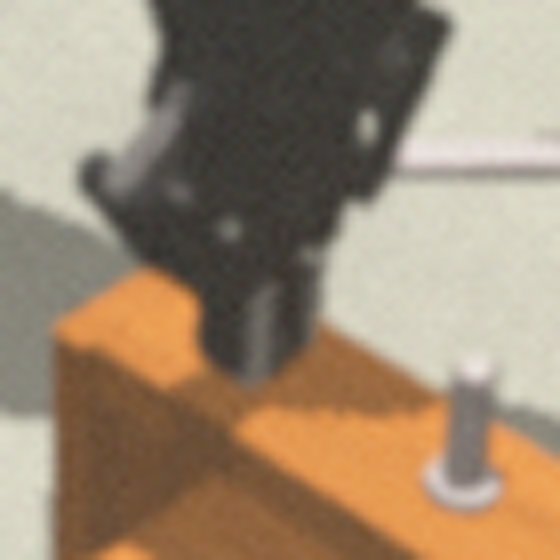

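Call:
{"op": "carry_out", "data": {"moves": [[[0,0,0],0,1],[[0,0,0],0,1]]}}

```text
t: 21.65
ee_pos: [0.5294, -0.1369, 0.1023]
tool_rot: [-0.015, -0.707, 0.707, 0.014]
contact_force: [-1.1, 1.1, 3.4]
finger_gap: 0.143
```

Call:
{"op": "carry_out", "data": {"moves": [[[0,-0.5,0],0,1],[[0,-2,0],0,1],[[0,-5,0],0,1],[[0,-9,0],0,1],[[0,-14,0],0,1]]}}

```text
t: 22.28
ee_pos: [0.5284, -0.1368, 0.2433]
tool_rot: [-0.014, -0.707, 0.707, 0.015]
contact_force: [0.9, -0.2, 0.3]
finger_gap: 0.139
```

```bash
python3 -c "
from h import *
goal([.5294,-.1368,.102],177.57); print(tool()[2]['finger_gap']*8.54)
a=crop('side',310,140,390,240,6,'s18');np.save('pics/s18',a)
m=onz('top',[220.1,171.5],.191);print(m)"
```

```text
shift cm [-1.300e-01  1.413e+01 -1.000e-02] twist 0.08 | at [ 0.5284 -0.1368  0.2433] yaw 177.65 F [ 0.9 -0.2  0.3] t 22.27
1.1891608919525805
[[0.55982966 0.19669624 0.191     ]]
```

View pics/s18.png

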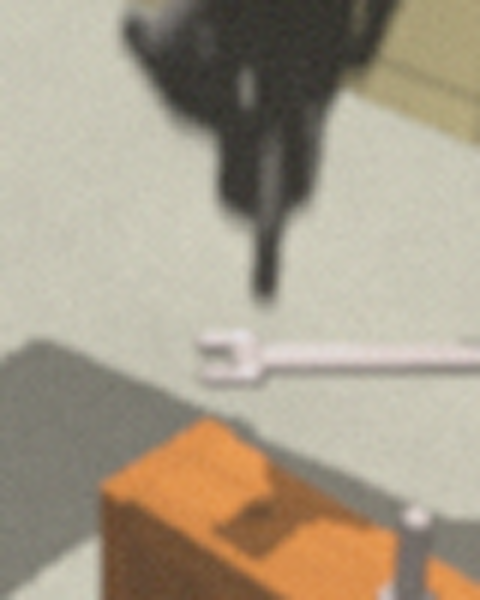

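```bash
python3 - <<'E'
from h import *
s=np.load("pics/s13.npy").astype(float).mean(2)
print(s[134:146,258:274].round(0).astype(int))
print(onz("side",[[265.4,139.7]],.191))
# darkness centroid
for n,f,(x0,y0,x1,y1) in(("side","pics/s13.npy",(259,135,273,145)),("top","pics/t13.npy",(214,166,227,177))):
    g=np.load(f).astype(float).mean(2)[y0:y1,x0:x1]; w=np.clip(np.median(g)-12-g,0,30)
    yy,xx=np.mgrid[y0:y1,x0:x1]; c=[(w*xx).sum()/w.sum(),(w*yy).sum()/w.sum()]; print(n,c,onz(n,c,.191))
E
```

```text
[[147 146 146 147 146 146 141 134 112  86  73  62  60  59  63  65]
 [144 144 149 148 144 147 146 142 130 119 109  89  69  61  58  65]
 [146 144 146 145 142 146 143 147 145 142 133 115  97  79  71  70]
 [149 146 147 146 144 145 145 144 148 148 144 139 126 109 103 101]
 [149 146 148 146 144 145 140 141 138 140 143 143 144 134 130 137]
 [146 142 147 144 149 139 128 126 125 127 138 143 145 143 145 149]
 [137 142 142 149 148 138 126 120 120 125 134 143 141 145 145 147]
 [120 133 139 144 144 146 130 132 131 135 137 143 143 141 147 147]
 [109 111 123 137 145 144 140 143 145 149 146 143 142 146 145 142]
 [113 108 110 121 129 138 142 148 145 142 146 144 144 146 146 146]
 [124 112 107 109 117 120 132 142 142 146 146 148 145 146 145 145]
 [115 116 118 119 112 106 112 122 137 141 144 147 145 148 146 142]]
[[0.55788106 0.19617151 0.191     ]]
side [np.float64(266.69719626168217), np.float64(138.51090342679126)] [[0.56476221 0.19888749 0.191     ]]
top [np.float64(220.03664525878352), np.float64(171.61088024178315)] [[0.55959683 0.19682677 0.191     ]]
```

```bash
python3 - <<'E'
from h import *
g=np.load("pics/t13.npy").astype(float).mean(2)
pts=[]
for c in range(188,250):
    col=g[176:186,c]; i=int(np.argmin(col[:8])); 
    if 0<i<9:
        a,b,d=col[i-1:i+2]; pts.append((c,176+i+.5*(a-d)/(a-2*b+d)))
pts=np.array(pts); print(pts[::8].round(2))
w=onz("top",pts,.188); 
l=cv2.fitLine(w[:,:2].astype(np.float32),cv2.DIST_HUBER,0,.0005,.001).ravel(); print("plate edge dir",l[:2],"deg from y",np.degrees(np.arctan(l[0]/l[1])))
e=np.array([.5548,.1267]);u=l[:2]*np.sign(l[1]);print("mid est",e+.07*u)
# drift top in image
print(onz("top",[150+(594+.5)/6-.5,120+(292+.5)/6-.5],.248))
E
```

```text
[[188.   180.21]
 [196.   180.39]
 [204.   181.12]
 [212.   181.27]
 [220.   181.3 ]
 [228.   182.7 ]
 [236.   182.35]
 [244.   182.27]]
plate edge dir [0.05786149 0.99832463] deg from y 3.317072
mid est [0.5588503  0.19658273]
[[0.55430066 0.12632612 0.248     ]]
```

```bash
python3 -c "
from h import *
goal([.5589,.1966,.32],176.7)"
```

```text
shift cm [ -1.53  -6.86 -33.54] twist 0.93 | at [ 0.5303 -0.1381  0.2521] yaw 177.63 F [-1.9 -0.8  8. ] t 22.32
```

Call:
{"op": "carry_out", "data": {"moves": [[[0,-4,-2],0.9,1],[[-0.3,-7,-7],0.9,1],[[-0.6,-7.5,-13],0.9,1],[[-0.9,-7.5,-19],0.9,1],[[-1.2,-7.5,-25],0.9,1]]}}

```text
t: 22.95
ee_pos: [0.5511, 0.1142, 0.3179]
tool_rot: [0.02, 0.707, -0.707, -0.02]
contact_force: [1.9, 0.5, -0.5]
finger_gap: 0.147
```

```bash
python3 -c "
from h import *
goal([.5589,.1966,.30],176.7)"
```

```text
shift cm [-0.31  1.79 -8.27] twist 0.04 | at [0.5511 0.1142 0.3179] yaw 176.74 F [ 1.9  0.5 -0.5] t 22.95
```

Call:
{"op": "carry_out", "data": {"moves": [[[-0.3,0,-4],0,1],[[-0.3,0,-7.5],0,1],[[-0.3,1,-7.5],0,1],[[-0.3,3,-7.5],0,1],[[-0.3,3,-7.5],0,1]]}}

```text
t: 23.58
ee_pos: [0.5581, 0.1863, 0.2854]
tool_rot: [-0.019, -0.706, 0.707, 0.021]
contact_force: [-1.0, -1.1, 0.0]
finger_gap: 0.146
```

Call:
{"op": "carry_out", "data": {"moves": [[[0,0,0],0,1],[[0,0,0],0,1]]}}

```text
t: 23.82
ee_pos: [0.559, 0.1868, 0.2882]
tool_rot: [0.021, 0.707, -0.707, -0.02]
contact_force: [-0.1, 0.3, -0.1]
finger_gap: 0.146
```

```bash
python3 -c "
from h import *
goal([.5589,.1966,.240],176.7)
a=crop('side',230,70,310,160,6,'s19');b=crop('top',190,140,270,200,8,'t19');np.save('pics/s19',a)
P,M,s=tool();pt=P+M[:,1]*.0373;print(proj('side',pt),proj('top',pt),s['ft_torque'])"
```

```text
shift cm [ 0.07  4.82 -0.97] twist 0.02 | at [0.559  0.1868 0.2882] yaw 176.72 F [-0.1  0.3 -0.1] t 23.82
[[265.94601809 120.35198698]] [[217.26542247 166.27902644]] [0.03051098 0.00955879 0.01513497]
```

View pics/s19.png

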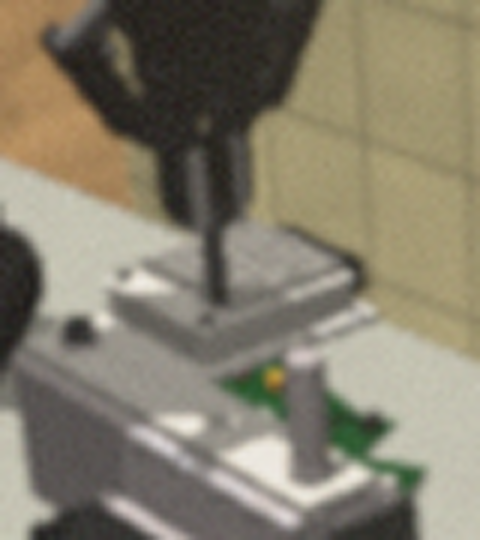

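View pics/t19.png

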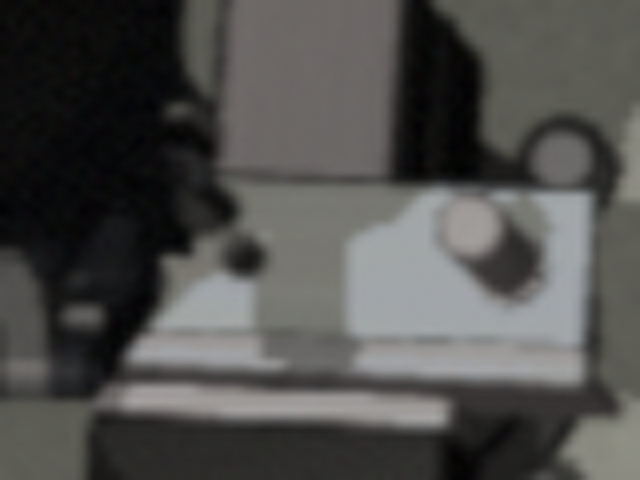

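Call:
{"op": "carry_out", "data": {"moves": [[[0.03,1,-0.97],0,1],[[0.03,3,-0.97],0,1],[[0.03,5,-0.97],0,1],[[0.03,5,-0.97],0,1],[[0.03,5,-0.97],0,1]]}}

```text
t: 24.55
ee_pos: [0.5592, 0.1971, 0.2376]
tool_rot: [-0.02, -0.707, 0.707, 0.02]
contact_force: [-0.2, 0.2, -0.1]
finger_gap: 0.145
```

```bash
cat > look2.py <<'E'
from h import *
import sys
n=sys.argv[1]
def up(im,x0,y0,x1,y1,f):
    c=im[y0:y1,x0:x1,::-1].astype(float); c=np.clip((c-c.min())/(np.percentile(c,97)-c.min())*255,0,255).astype(np.uint8)
    return cv2.resize(c,None,fx=f,fy=f,interpolation=cv2.INTER_CUBIC)
a=read_camera('side');b=read_camera('top');np.save('pics/s'+n,a);np.save('pics/t'+n,b)
cv2.imwrite(f"pics/z{n}.png",np.hstack([up(a,245,112,285,152,10),up(b,200,150,240,190,10)]))
P,M,s=tool(); pt=P+M[:,1]*.0373; print('pred foot',pt.round(4),proj('side',pt).round(2),proj('top',pt).round(2),'F',s['contact_force'].round(1),s['ft_torque'].round(2))
goal([.5589,.1966,.2303],176.7)
E
python3 look2.py 20
```

```text
pred foot [0.5594 0.1972 0.2008] [[265.28 136.15]] [[218.67 170.84]] F [ 0.6  0.1 -0.6] [ 0.    0.05 -0.01]
shift cm [0.04 0.78 0.06] twist 0.05 | at [0.5594 0.1972 0.2381] yaw 176.75 F [ 0.6  0.1 -0.6] t 24.65
```

View pics/z20.png

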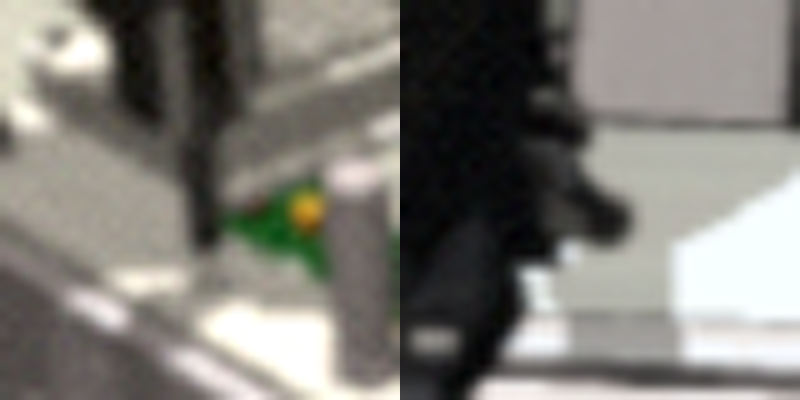

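Call:
{"op": "carry_out", "data": {"moves": [[[0.04,0.3,0.05],0,1],[[0.04,0.6,0.05],0,1],[[0.04,0.9,0.05],0,1],[[0.04,1.1,0.05],0,1],[[0.04,1.1,0.05],0,1]]}}

```text
t: 25.28
ee_pos: [0.5586, 0.1965, 0.2257]
tool_rot: [-0.02, -0.707, 0.707, 0.02]
contact_force: [0.3, 0.2, -0.6]
finger_gap: 0.143
```

```bash
python3 look2.py 21
```

```text
pred foot [0.5586 0.1965 0.1886] [[265.6  140.36]] [[220.48 172.29]] F [-0.  -0.2 -0.4] [ 0.11 -0.14 -0.  ]
shift cm [-0.03 -0.44 -0.01] twist 0.05 | at [0.5586 0.1965 0.2259] yaw 176.75 F [-0.  -0.2 -0.4] t 25.38
```

View pics/z21.png

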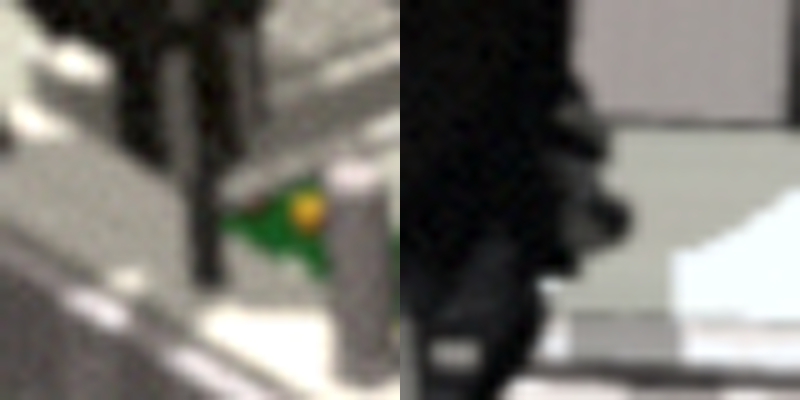

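Call:
{"op": "carry_out", "data": {"moves": [[[0,0.2,0],0,1],[[0,0.4,0],0,1],[[0,0.6,0],0,1],[[0,0.6,0],0,1]]}}

```text
t: 25.88
ee_pos: [0.5586, 0.1964, 0.2197]
tool_rot: [-0.02, -0.707, 0.707, 0.02]
contact_force: [0.8, 1.0, -1.6]
finger_gap: 0.145
```

Call:
{"op": "carry_out", "data": {"moves": [[[0,0.2,0],0,1],[[0,0.4,0],0,1],[[0,0.6,0],0,1],[[0,0.6,0],0,1]]}}

```text
t: 26.38
ee_pos: [0.5586, 0.1965, 0.2136]
tool_rot: [-0.02, -0.707, 0.707, 0.02]
contact_force: [2.5, 1.3, -1.0]
finger_gap: 0.139
```

Call:
{"op": "carry_out", "data": {"moves": [[[-0.03,0.2,0],0,1],[[-0.04,0.5,0],0,1],[[-0.04,0.8,0],0,1],[[-0.04,0.8,0],0,1]]}}

```text
t: 26.88
ee_pos: [0.5589, 0.1964, 0.2054]
tool_rot: [-0.02, -0.707, 0.707, 0.02]
contact_force: [1.0, 1.2, -1.1]
finger_gap: 0.147
```

```bash
python3 look2.py 22
```

```text
pred foot [0.5588 0.1964 0.1683] [[266.34 146.93]] [[222.91 173.88]] F [ 0.   0.5 -1.3] [ 0.37 -0.22 -0.01]
shift cm [-0.   -2.47 -0.01] twist 0.05 | at [0.5589 0.1965 0.2056] yaw 176.75 F [ 0.   0.5 -1.3] t 26.98
```

View pics/z22.png

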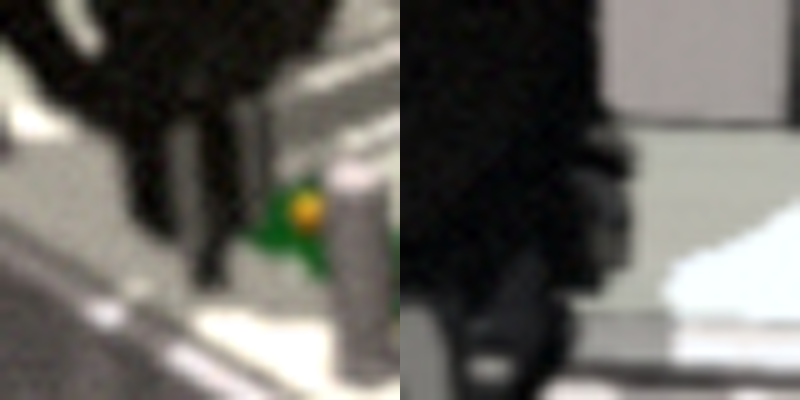

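Going in cleanly. On to the seat, expected at TCP ≈ 0.193.

Call:
{"op": "carry_out", "data": {"moves": [[[0,0.2,0],0,1],[[0,0.4,0],0,1],[[0,0.6,0],0,1],[[0,0.8,0],0,1],[[0,0.8,0],0,1]]}}

```text
t: 27.6
ee_pos: [0.559, 0.1965, 0.1977]
tool_rot: [-0.02, -0.707, 0.707, 0.02]
contact_force: [1.5, 1.0, -0.7]
finger_gap: 0.145
```

Call:
{"op": "carry_out", "data": {"moves": [[[0,0.1,0],0,1],[[0,0.2,0],0,1],[[0,0.3,0],0,1],[[0,0.3,0],0,1]]}}

```text
t: 28.1
ee_pos: [0.559, 0.1965, 0.1949]
tool_rot: [0.02, 0.707, -0.707, -0.02]
contact_force: [1.2, 1.2, 0.3]
finger_gap: 0.143
```

Call:
{"op": "carry_out", "data": {"moves": [[[0,0.05,0],0,1],[[0,0.1,0],0,1],[[0,0.1,0],0,1]]}}

```text
t: 28.48
ee_pos: [0.559, 0.1965, 0.1939]
tool_rot: [0.02, 0.707, -0.707, -0.02]
contact_force: [1.6, 1.4, 0.4]
finger_gap: 0.144
```

Call:
{"op": "carry_out", "data": {"moves": [[[0,0.05,0],0,1],[[0,0.1,0],0,1],[[0,0.1,0],0,1]]}}

```text
t: 28.85
ee_pos: [0.5591, 0.1965, 0.1934]
tool_rot: [0.02, 0.707, -0.707, -0.02]
contact_force: [0.2, 1.6, 4.1]
finger_gap: 0.141
```

Call:
{"op": "carry_out", "data": {"moves": [[[0,0.1,0],0,1],[[0,0.15,0],0,1],[[0,0.15,0],0,1]]}}

```text
t: 29.22
ee_pos: [0.5592, 0.1965, 0.1933]
tool_rot: [0.021, 0.707, -0.707, -0.019]
contact_force: [-3.0, 2.5, 9.9]
finger_gap: 0.143
```

Call:
{"op": "carry_out", "data": {"moves": [[[0,-0.2,0],0,1],[[0,-0.2,0],0,2.2],[[0,-0.2,0],0,3.5],[[0,-0.2,0],0,3.5],[[0,-0.2,0],0,3.5]]}}

```text
t: 29.85
ee_pos: [0.5589, 0.1962, 0.1932]
tool_rot: [-0.02, -0.707, 0.707, 0.02]
contact_force: [0.1, -0.0, -0.3]
finger_gap: 0.413
```

Call:
{"op": "carry_out", "data": {"moves": [[[0,-2,0],0,3.5],[[0,-5,0],0,3.5],[[0,-5,0],0,3.5],[[0,-5,0],0,3.5]]}}

```text
t: 30.35
ee_pos: [0.559, 0.1966, 0.2439]
tool_rot: [0.02, 0.707, -0.707, -0.02]
contact_force: [-0.4, 0.1, -0.7]
finger_gap: 0.412
```

```bash
python3 -c "
from h import *
goal([.559,.1965,.204],176.7)
a=crop('side',225,100,305,170,8,'s23');b=crop('top',190,140,270,200,8,'t23')
print(proj('side',[[.559,.1965,.201],[.559,.1965,.191]]))"
```

```text
shift cm [-0.    3.99  0.01] twist 0.05 | at [0.559  0.1966 0.2439] yaw 176.75 F [-0.4  0.1 -0.7] t 30.35
[[265.3102708  136.20847615]
 [265.63868692 139.51900881]]
```

View pics/s23.png

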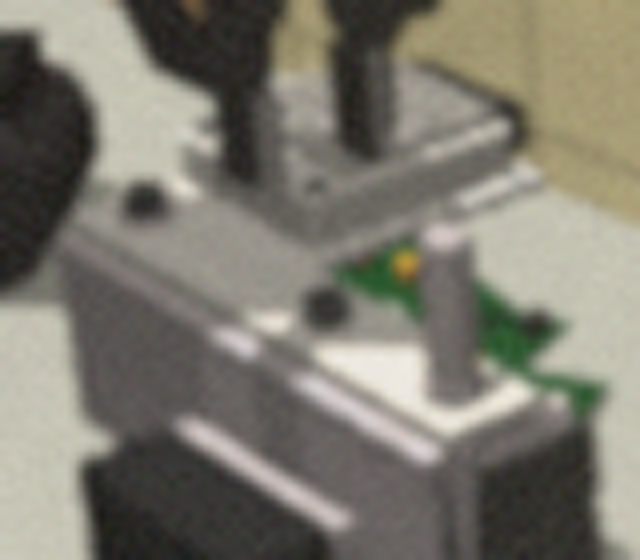

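View pics/t23.png

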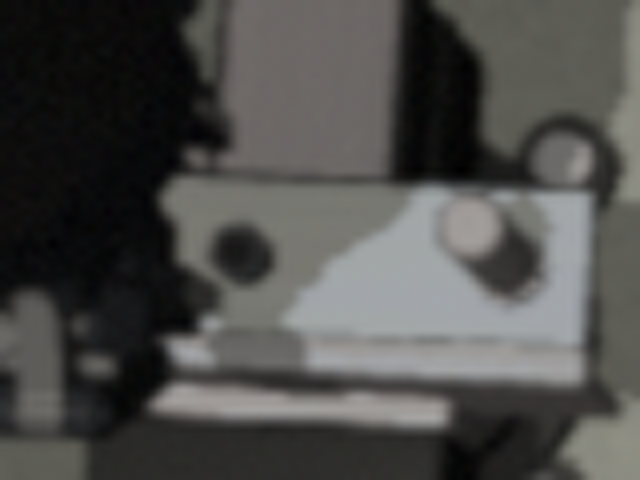

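Call:
{"op": "carry_out", "data": {"moves": [[[0,0,0],0,2],[[0,1,0],0,0],[[0,2,0],0,0],[[0,3,0],0,0],[[0,3.7,0],0,0]]}}

```text
t: 31.08
ee_pos: [0.5587, 0.1963, 0.2052]
tool_rot: [-0.02, -0.707, 0.707, 0.02]
contact_force: [-0.1, -0.2, -0.6]
finger_gap: -0.002
```

Call:
{"op": "carry_out", "data": {"moves": [[[0,0,0],0,0],[[0,0.2,0],0,0],[[0,0.4,0],0,0],[[0,0.4,0],0,0]]}}

```text
t: 31.58
ee_pos: [0.559, 0.1964, 0.2024]
tool_rot: [-0.02, -0.707, 0.707, 0.02]
contact_force: [0.5, 0.3, 0.2]
finger_gap: 0.002
```

Call:
{"op": "carry_out", "data": {"moves": [[[0,0.1,0],0,0],[[0,0.2,0],0,0],[[0,0.2,0],0,0]]}}

```text
t: 31.95
ee_pos: [0.5591, 0.1964, 0.2013]
tool_rot: [0.02, 0.707, -0.707, -0.02]
contact_force: [-1.9, -0.5, 4.5]
finger_gap: -0.004
```

Call:
{"op": "carry_out", "data": {"moves": [[[0,0.1,0],0,0],[[0,0.2,0],0,0],[[0,0.2,0],0,0]]}}

```text
t: 32.33
ee_pos: [0.5593, 0.1964, 0.2012]
tool_rot: [0.021, 0.707, -0.706, -0.019]
contact_force: [-4.6, -0.0, 11.9]
finger_gap: 0.002
```

Call:
{"op": "carry_out", "data": {"moves": [[[0,-1,0],0,0],[[0,-5,0],0,0],[[0,-10,0],0,0],[[0,-12,5],0,0],[[0,-12,11],0,0]]}}

```text
t: 32.95
ee_pos: [0.5531, 0.0862, 0.32]
tool_rot: [0.02, 0.707, -0.707, -0.019]
contact_force: [0.5, -1.0, -0.7]
finger_gap: 0.001
```

Call:
{"op": "carry_out", "data": {"moves": [[[0,0,6],0,0],[[0,0,12],0,0],[[0,0,12],0,0],[[0,0,12],0,0],[[0,0,12],0,0]]}}

```text
t: 33.58
ee_pos: [0.5461, -0.0321, 0.3181]
tool_rot: [0.019, 0.707, -0.707, -0.02]
contact_force: [-0.1, 0.3, 0.7]
finger_gap: 0.003
```

```bash
python3 -c "
from h import *
goal([.559,.1965,.204],176.7)
a=crop('side',225,90,315,180,6,'s24');b=crop('top',150,100,280,200,6,'t24');np.save('pics/t24',b);np.save('pics/s24',a)
crop('side',320,190,460,330,4,'s24r',a)
print(proj('side',[[.5548,.1267,.248],[.5548,.1267,.191]]))"
```

```text
shift cm [ -0.03  11.41 -22.9 ] twist 0.13 | at [ 0.5461 -0.0321  0.3181] yaw 176.83 F [-0.1  0.3  0.7] t 33.58
[[280.18452009 128.65683572]
 [281.64556029 148.55933168]]
```

View pics/s24.png

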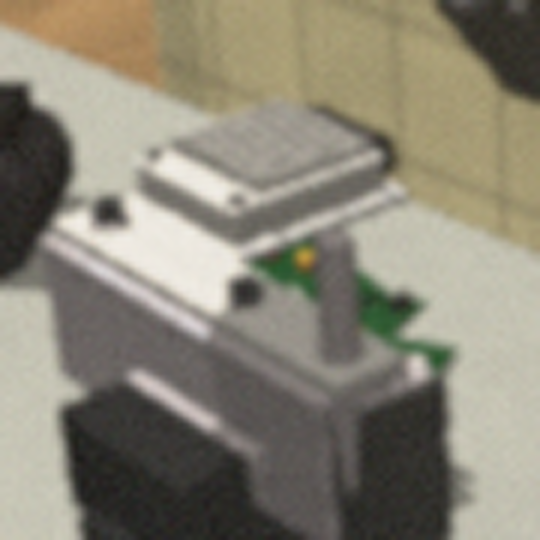

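View pics/t24.png

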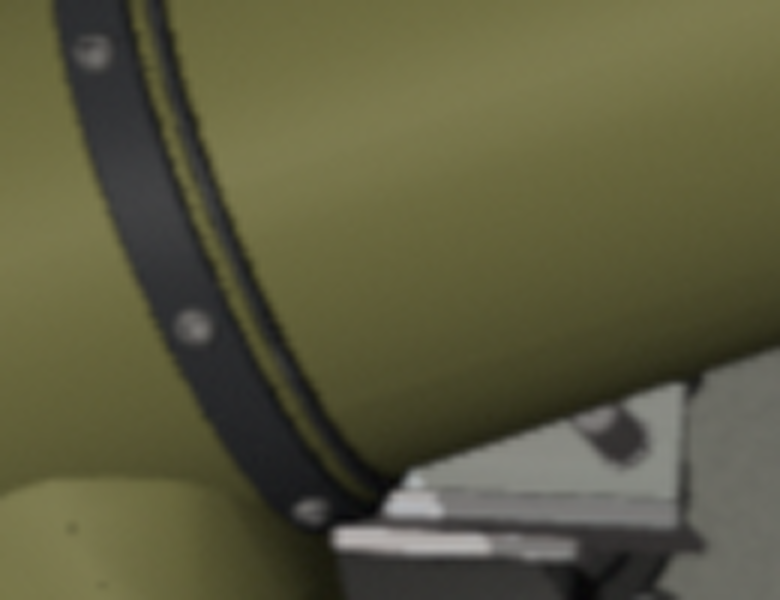

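View pics/s24r.png

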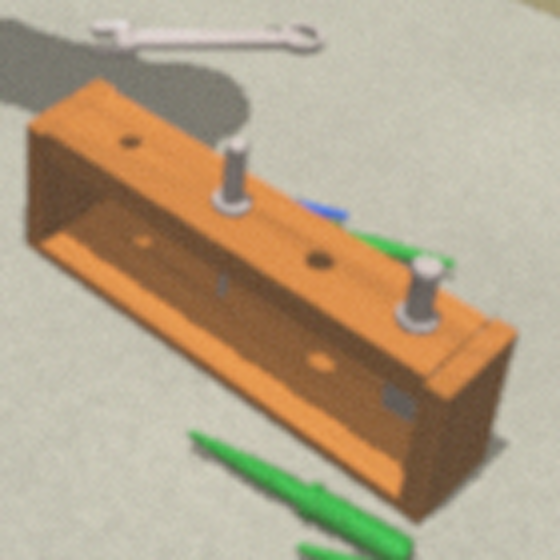

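The side view shows the drift standing with its top at about crop (338,238) (predicted (334,235) if seated). The cap screw head is flat on the plate at crop (245,292), and both other punches are still in the rack. I'm handing the job in.

```bash
python3 -c "
from bench import ctrl
print(ctrl.finish_job()); print(ctrl.state()['t'])"
```

```text
the job is handed in; nothing more can be done
None
the job is handed in; nothing more can be done
```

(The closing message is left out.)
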